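Lid the dose cassette on the sloping rack

TASK

In the pharmacy packing corner, push the thin green lid by its white rib along its lane until it sticks out well beyond the front edge of the white step (by about three to four and a half centimetres, still lying flat in the lane), then pinch it there by its two long sides and draw it out from under the little shelf. Lay it flat on the open yellow cassette on the sloping rack, with the notch in the lid's end over the red key, and let go. Do not drop the lid on the table, and leave the amber bottle, the white jar and the medicine carton standing where they are.

Things in the scene. Friction and masses are not known exactly. Their poses are not given: they have to be found in the camera images.
- lid_center (a point): Centre, half-way up, of the loose green lid: flat plate 124 mm long (x), 60 wide (y), 4 thick, about 60 g; z up out of its ribbed side. It starts flat in the step's lane, its notched -x end 5 to 30 mm behind the front edge. Seated on the cassette this point is at (0 to 4, 0, 2) mm in the cassette's frame with axes parallel to the cassette's.
- lid_rib (a point): Middle of the top of the lid's white thumb rib, 8 mm above and 6 mm to -x of the lid's centre. The rib spans 6 mm along the lid (x), 36 mm across it (y) and stands 6 mm above the plate's top.
- lid_notch (a point): Middle of the inner end of the notch in the lid's -x end, half-way up the plate. The notch is 16 mm wide (y), centred, and runs 16 mm from here to the open end, at lid x = -62 mm.
- step: Fixed white step with the lid lane. Origin on the table under the middle of its front edge (towards the robot); x back along the lane, y along the edge, z up. Top plate x 0 to 200 mm, y +-105, upper face at z = 80 mm. Two rails 10 mm high along x, inner faces y +-33 mm, leave no room for fingers beside the lid on the step. Step and rack may swap sides.
- edge (a point): Middle of the step's front edge, on the top plate's upper face (80 mm above the table). Axes as the step's. In front of it, towards the robot, it is open down to the table.
- shelf (a point): Middle of the lower front edge of the fixed shelf board over the step, 195 mm above the top plate and 70 mm behind the step's front edge. Axes as the step's. The board goes back 45 mm from here and 110 mm to either side; cartons on it reach 64 mm above this point. Posts 98 mm to either side, 22 mm further back.
- cassette: Fixed open yellow cassette with vials on the sloping rack. Origin in the plane of its rim, mid-cassette, 125 mm above the table. x up the slope (22 degrees above level, low end towards the robot), y across, z square to the rim, upward. It spans x +-60, y +-23 mm, 38 deep; the lid overhangs 7 mm each side, so fingers pass beside it. Rack base: x +-75, y +-43 mm, 10 mm high.
- key (a point): Foot of the red key's uphill face, in the plane of the rim, at cassette x = -46 mm. The key runs 12 mm downhill from here (x), is 10 mm wide (y) and stands 8 mm above the rim. Axes as the cassette's.
- bottle: Loose amber medicine bottle, 44 mm across, 130 mm tall, standing on the table between step and rack, nearer the robot. Origin under its centre. Leave alone.
- jar: Loose white jar with blue cap, 44 mm across, 70 mm tall, standing on the table on the rack's -y side. Origin under its centre. Leave alone.
- carton: Loose medicine carton, 60 x 36 x 85 mm tall, standing on the table on the rack's +y side. Origin under its centre. Leave alone.
Mind the look-alikes: they are no part of the job. Of the things shaped like the part that bears lid_center, the green one is meant. There is more than one size of the part that bears cassette; the job needs the larger.

How it is judged:
By the outcome, as a careful person would: the job done as asked, in the order asked, and still so for the second after the job is handed in, with the robot touching nothing.
It also fails if it takes over 58 s, if anything falls off the work surface, if the arm or the gripper's body presses on something with over 40 N, if the wrist force passes 120 N, or if a joint passes its speed limit or range.

ROBOT

A 7-joint arm with a two-finger parallel gripper is mounted at the origin on the work surface. World frame = base frame: x ahead of the robot, y to its left, z up, the work surface at z = 0. Lengths are in m, angles in degrees, forces in N, time in s.
With the tool pointing down it reaches from about 0.4 to 0.9 m from the base axis. Payload 5.6 kg.
Tool frame: the origin (TCP) lies midway between the tips of the shut fingers; the grasp point (between the pads) lies 19 mm behind it; z points along the fingers, y is the direction in which the jaws open and shut (so a half turn about z gives the same grasp; the last joint's range is limited). The gripper opens to 92 mm and grips with 3 to 60 N. Pads are 20 mm wide; open, the fingers measure 128 mm over their backs; the gripper's body (75 mm by 189 mm) begins 69 mm behind the grasp point.
Start: joints at [63.827, 26.786, -0.665, 91.828, 0.344, 61.387, -3.226], TCP at [0.261, -0.595, 0.215] pointing down, gripper open.
Joint ranges: [-144.91, 144.91], [-17.63, 115.5], [-89.93, 88.59], [15.96, 139.68], [-74.01, 254.01], [8.47, 105.57], [-167.45, 167.45]. Speed limits (degrees/s): [147.25, 147.25, 180, 180, 180, 180, 180].

INTERFACE

Orientations are given as [roll, pitch, yaw] about the fixed x, y, z axes, in that order (R = Rz(yaw) Ry(pitch) Rx(roll)).
In Python, from station import readout, vision, ctrl gives the robot as it stands. The module is installed in compiled form; this text tells all that it offers.
- The arm moves only by the tool drive_tool, never from a script. Its arguments are lists of equal length, an entry for each row: "fingers": the closure in counts, from 0 (fully open) to 255 (shut); "linear": the shift along the tool's x, y, z in mm, a list of three; "dr": the turn, a rotation vector about the tool's x, y, z in degrees, a list of three. A call has 1 to 20 rows; each row shifts and turns the pose as measured when the row begins, along the tool's axes as they then stand; what a row does not reach is not made up. A row lasts 1/8 s, in which the tool goes at most 62.5 mm and 10.7 degrees, less where a joint would pass 70% of its speed; a pose out of reach is approached as far as the arm can. A call with a gripper value outside its range is refused whole. The fingers move at their own pace and stop on an object; the grip force is fixed at half the most. Time passes only in rows, so rows that do not move let the fingers close. It gives the time, the measured TCP pose, the force and the opening at its end, in the units of the state.
- readout.get_obs(): the state, without advancing time (a new reading comes with each control period).
- vision.capture(name): name is "scene" or "top" or "wrist"; returns a dict with "color" (384x512x3 uint8, red, green, blue), "range_z" (384x512 float32, m along the optical axis (not along the pixel's ray), 0 where there is no reading), "vfov" (degrees; the focal length in pixels is half the picture's height over the tangent of half this angle, whatever the lens; pixels are square), "cx", "cy" (the principal point, pixels), "cam_to_world" (4x4, takes a point from camera to world coordinates). Camera axes: x right, y up, looking along -z (the intrinsics and any distortion apply to the point x, -y, -z); pixel columns grow to the right and rows downward; lengths in m; the calibration is good to about 2 mm. A picture is of the moment at which its call begins.
- ctrl.finish_job(): hands the job in, once; it reports no verdict.
The state is a dict: "time_s": time; "joint_positions": joint angles; "qd": joint speeds; "joint_torque": joint torques, N m; "position": TCP position; "tcp_rot": TCP orientation; "wrist_force": force on the tool from outside, world axes, zero at the start; "ft_torque": the same for the moment, N m; "grip_width": finger opening in m.
Only numpy, scipy, OpenCV 4.12 (cv2) and the standard library are available. Lean on these libraries where they do the work, as an engineer would, in place of code of your own. Each camera call takes 0.05 s, during which the arm holds its last target.

## Working session

There is one attempt and no reset: what is moved stays moved. The work goes in short steps, Python scripts to look and compute and a tool call to move; the robot and the scene stay as the last step left them, time stands still between calls to the robot, and variables do not carry over. Pictures are saved under pics/ and viewed, and the job is handed in when it is done.

Besides the shell and the picture viewer there is one more tool, called as name(argument=value, ...) on one line, values as JSON. drive_tool: Moves the arm, as the interface text tells. Its arguments: {"type":"object","properties":{"fingers":{"type":"array","items":{"type":"number"}},"linear":{"type":"array","items":{"type":"array","items":{"type":"number"}}},"dr":{"type":"array","items":{"type":"array","items":{"type":"number"}}}},"required":["fingers","linear","dr"]}

```bash
mkdir -p pics
cat > h.py <<'E'
import numpy as np, cv2
from station import readout, vision, ctrl
def cap(n):
    d=vision.capture(n); np.savez(f'{n}.npz',**d); return d
def load(n): return dict(np.load(f'{n}.npz',allow_pickle=True))
def ray(d,u,v):
    f=192/np.tan(np.radians(float(d['vfov']))/2)
    T=d['cam_to_world']; r=np.array([(u-d['cx'])/f,-(v-d['cy'])/f,-1.0],float)
    return T[:3,3],T[:3,:3]@r
def plane(d,u,v,z):
    o,r=ray(d,u,v); return o+r*(z-o[2])/r[2]
def pt(d,u,v):
    o,r=ray(d,u,v); return o+r*d['range_z'][int(round(v)),int(round(u))]
def cloud(d):
    f=192/np.tan(np.radians(float(d['vfov']))/2)
    u,v=np.meshgrid(np.arange(512),np.arange(384)); z=d['range_z']
    P=np.stack([(u-d['cx'])/f*z,-(v-d['cy'])/f*z,-z],-1)
    return P@d['cam_to_world'][:3,:3].T+d['cam_to_world'][:3,3]
def save(d,n,crop=None,k=1):
    im=d['color'][...,::-1]
    if crop: a,b,c,e=crop; im=im[c:e,a:b]
    im=cv2.resize(im,None,fx=k,fy=k,interpolation=cv2.INTER_CUBIC); cv2.imwrite(f'pics/{n}.png',im)
E
python3 - <<'E'
from h import *
for n in ['scene','top','wrist']:
    d=cap(n); save(d,n+'0'); print(n,{k:(v if k not in('color','range_z') else v.shape) for k,v in d.items()})
print(readout.get_obs())
E
```

```text
scene {'color': (384, 512, 3), 'range_z': (384, 512), 'vfov': 52.06711076346788, 'cx': 259.84984726433, 'cy': 189.3036347945232, 'cam_to_world': array([[-0.96971993, -0.20181846,  0.137523  ,  0.65372403],
       [ 0.244201  , -0.80826536,  0.53579192,  0.59489624],
       [ 0.00302238,  0.55315136,  0.83307529,  1.08734997],
       [ 0.        ,  0.        ,  0.        ,  1.        ]])}
top {'color': (384, 512, 3), 'range_z': (384, 512), 'vfov': 47.033343496028905, 'cx': 256.27060143910353, 'cy': 193.89616570946623, 'cam_to_world': array([[ 4.35454327e-04,  9.86105479e-01, -1.66119822e-01,
         3.20154337e-01],
       [-9.99900590e-01,  2.77053409e-03,  1.38251281e-02,
         3.09530723e-02],
       [ 1.40932752e-02,  1.66097287e-01,  9.86008657e-01,
         1.26289650e+00],
       [ 0.00000000e+00,  0.00000000e+00,  0.00000000e+00,
         1.00000000e+00]])}
wrist {'color': (384, 512, 3), 'range_z': (384, 512), 'vfov': 66.7085914325048, 'cx': 262.07390778848804, 'cy': 190.52985914201076, 'cam_to_world': array([[ 0.40300277,  0.88537159,  0.23174535,  0.32648592],
       [-0
[... 171 characters left out ...]
])}
{'time_s': 0.15, 'joint_positions': array([63.82698926, 26.82262927, -0.6619265 , 91.86697471,  0.34475688,
       61.38766246, -3.22660768]), 'qd': array([-0.02282458, -0.10522093, -0.1024427 , -0.26534268, -0.02219268,
        0.00550255,  0.0375588 ]), 'joint_torque': array([ 8.12235448e-04, -5.20949614e+01, -1.23429295e-02, -2.43976647e+01,
       -5.66312147e-02,  1.52799720e-02,  5.22207267e-05]), 'position': array([ 0.26109689, -0.59478036,  0.21389252]), 'tcp_rot': array([-1.79925030e+02,  7.99400646e-03,  2.37026160e+01]), 'wrist_force': array([-0.11387922, -0.15623051, -0.38520836]), 'ft_torque': array([-0.03041987,  0.02911888,  0.02558234]), 'grip_width': 0.09157298584688087}
```

View pics/scene0.png

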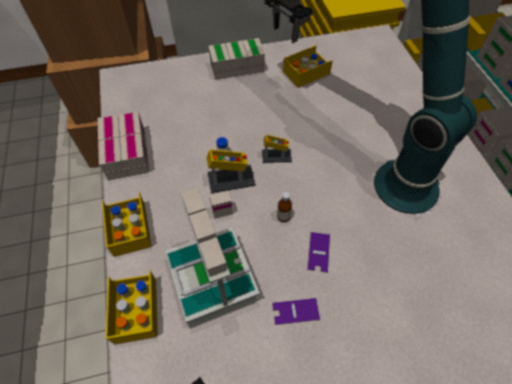

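View pics/top0.png

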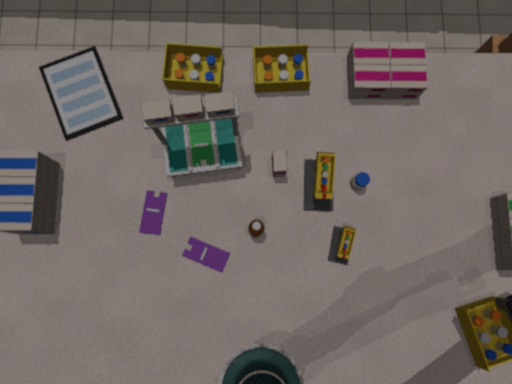

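View pics/wrist0.png

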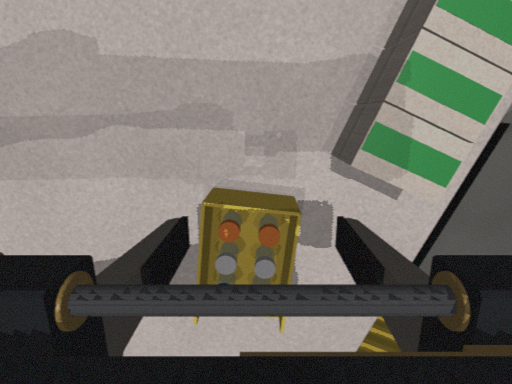

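The scene and top pictures show the green lid in the step's lane at top (203,145), left of the base. The purple plates at top (153,213) and (206,254) are look-alikes, as they are not green. There are two racked cassettes: the larger at (324,178) and the smaller at (345,243). The larger one is meant. Now a check with enlarged crops.

Run:
```python
from h import *
d=load('top'); save(d,'topcrop',(130,390,80,270),3)
C=cloud(d)
d2=load('scene'); save(d2,'scenecrop',(150,310,120,330),2.8)
```

```text
(no output)
```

View pics/topcrop.png

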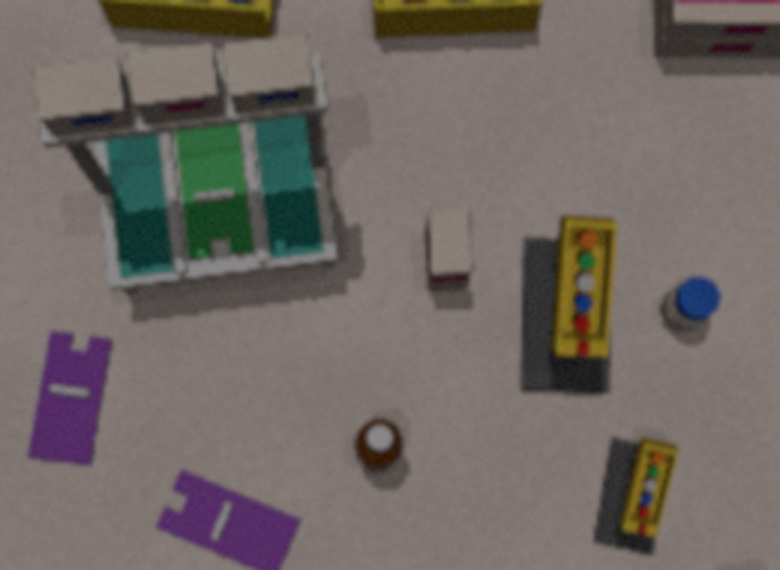

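View pics/scenecrop.png

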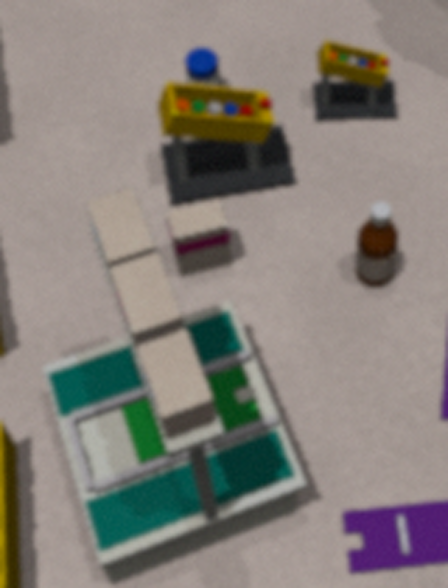

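The larger yellow cassette is at crop (585,290), with its red key at the low end at (583,348). The green lid's notch is at crop (220,246) and its rib at (214,194). Next, measurements.

Run:
```python
from h import *
d=load('top'); C=cloud(d); np.set_printoptions(precision=4,suppress=True)
hsv=cv2.cvtColor(d['color'],cv2.COLOR_RGB2HSV)
# lane & step
for nm,(u,v) in dict(notch=(220,241),rib=(214,194)).items():
    print(nm,plane(d,130+u/3,80+v/3,0.084 if nm=='notch' else 0.09), pt(d,130+u/3,80+v/3))
H,S,V=[hsv[...,i].astype(int) for i in range(3)]
def comps(m,lab,minA=30):
    n,l,st,ce=cv2.connectedComponentsWithStats(m.astype(np.uint8))
    for i in range(1,n):
        if st[i,4]>=minA:
            P=C[l==i]; P=P[np.isfinite(P).all(1)]
            print(lab,st[i],ce[i],P.mean(0),cv2.minAreaRect(np.argwhere(l==i)[:,::-1].astype(np.float32)))
comps((H>45)&(H<75)&(S>120),'green')
comps((H>20)&(H<34)&(S>150)&(V>110),'yellow')
comps(((H<5)|(H>175))&(S>150)&(V>60),'red',3)
comps((H>105)&(H<125)&(S>150),'blue',10)
comps((H>78)&(H<100)&(S>100),'teal')
# purple refs
print('depth map step front edge')
for u in range(165,245,10):
    col=C[150:185,u]; print(u,[ (150+i,round(float(p[0]),3),round(float(p[2]),3)) for i,p in enumerate(col) if 18<i<30])
```

```text
notch [0.6116 0.1595 0.084 ] [0.6133 0.1603 0.0773]
rib [0.6543 0.1653 0.09  ] [0.6539 0.1651 0.0913]
green [190 122  24  44 701] [200.8245 142.4622] [0.6607 0.1668 0.0898] ((200.93292236328125, 143.39633178710938), (41.41182327270508, 20.098541259765625), 83.6598129272461)
yellow [254  52  12  31 177] [258.9887  71.3672] [0.8955 0.0058 0.0342] ((259.5, 67.0), (11.0, 30.0), 0.0)
yellow [169  59  11  21  98] [174.1429  69.0918] [0.9115 0.2609 0.0119] ((174.88461303710938, 69.57691955566406), (7.8446455001831055, 20.788311004638672), 11.309932708740234)
yellow [214  58   8  27 113] [217.9558  71.823 ] [0.8908 0.1271 0.038 ] ((217.81370544433594, 70.76986694335938), (5.2342400550842285, 26.066511154174805), 6.009005546569824)
yellow [183  60  11  21 104] [187.8654  70.2981] [0.9093 0.22   0.009 ] ((187.8918914794922, 70.14865112304688), (9.370742797851562, 20.385475158691406), 9.462321281433105)
yellow [199  61  10  21 109] [203.1284  70.9541] [0.8972 0.1716 0.0302] ((203.39190673828125, 71.14865112304688), (8.38434886932373, 20.54987335205078), 9.462321281433105)
yellow [287  61   8  2
[... 4443 characters left out ...]
8, 0.079), (170, 0.604, -0.002), (171, 0.6, 0.003), (172, 0.597, 0.002), (173, 0.595, -0.004), (174, 0.592, -0.003), (175, 0.588, 0.001), (176, 0.586, -0.003), (177, 0.583, -0.002), (178, 0.58, -0.0), (179, 0.575, 0.006)]
225 [(169, 0.606, 0.001), (170, 0.603, 0.001), (171, 0.602, -0.008), (172, 0.599, -0.005), (173, 0.595, -0.0), (174, 0.592, -0.002), (175, 0.588, 0.002), (176, 0.587, -0.004), (177, 0.583, -0.001), (178, 0.579, 0.002), (179, 0.577, -0.002)]
235 [(169, 0.607, -0.001), (170, 0.604, 0.001), (171, 0.601, -0.003), (172, 0.599, -0.006), (173, 0.595, 0.001), (174, 0.32, 1.263), (175, 0.59, -0.006), (176, 0.587, -0.004), (177, 0.584, -0.004), (178, 0.58, 0.001), (179, 0.577, -0.0)]
```

Run:
```python
from h import *
d=load('top'); np.set_printoptions(precision=4,suppress=True)
g=lambda u,v,z: plane(d,130+u/3-1/3,80+v/3-1/3,z)
hsv=cv2.cvtColor(d['color'],cv2.COLOR_RGB2HSV); H,S,V=[hsv[...,i].astype(int) for i in range(3)]
m=(H>45)&(H<75)&(S>120)
L=[];R=[]
for v in range(126,166):
    us=np.where(m[v,185:220])[0]+185
    if len(us)>8: L.append(plane(d,us[0]-.5,v,.084)); R.append(plane(d,us[-1]+.5,v,.084))
for A in (L,R):
    A=np.array(A); k=np.polyfit(A[:,0],A[:,1],1); print('side',np.degrees(np.arctan(k[0])),np.polyval(k,[.6,.66]))
E=[plane(d,u,v,.08)[:2] for u,v in[(175,174.5),(185,173.5),(195,172.5),(205,171.4),(215,169.6)]]
E=np.array(E); k=np.polyfit(E[:,1],E[:,0],1); print('front',np.degrees(np.arctan(-k[0])),E, np.polyval(k,.155))
print('corners front',g(113,284,.08),g(333,258,.08))
hi=[g(562,217,.1475),g(615,219,.1475)]; lo=[g(553,355,.1025),g(607,357,.1025)]
print(hi,lo); 
a=(hi[0]+hi[1])/2;b=(lo[0]+lo[1])/2; print('cas',(a+b)/2,'yaw',np.degrees(np.arctan2(*(a-b)[[1,0]])),np.linalg.norm(a-b))
print('key',g(583,342,.108))
for n,(u,v,z) in dict(bottle=(379,437,.13),jar=(698,298,.07),cartonL=(431,212,.085),cartonR=(470,212,.085),cfl=(430,278,.085)).items(): print(n,g(u,v,z))
```

```text
side 6.548733476072293 [0.1876 0.1945]
side 7.493266499654349 [0.1323 0.1402]
front 7.1706498377359695 [[0.5726 0.2364]
 [0.5754 0.2093]
 [0.5783 0.182 ]
 [0.5815 0.1548]
 [0.5867 0.1275]] 0.582300870064215
corners front [0.573  0.2574 0.08  ] [0.598  0.0573 0.08  ]
[array([ 0.6194, -0.1432,  0.1475]), array([ 0.6178, -0.1894,  0.1475])] [array([ 0.505 , -0.1394,  0.1025]), array([ 0.5033, -0.1875,  0.1025])]
cas [ 0.5614 -0.1649  0.125 ] yaw -1.4441219461487496 0.12305308540809735
key [ 0.5159 -0.1655  0.108 ]
bottle [0.429  0.0157 0.13  ]
jar [ 0.5638 -0.2793  0.07  ]
cartonL [ 0.6404 -0.0325  0.085 ]
cartonR [ 0.6406 -0.0684  0.085 ]
cfl [ 0.5785 -0.0312  0.085 ]
```

```bash
cat >> h.py <<'E'
from scipy.spatial.transform import Rotation as Ro
def rot(rpy): return Ro.from_euler('xyz',rpy,degrees=True)
def toolR(yaw,th):
    # tool z tilted forward by th along lane heading 'yaw' ; camera on robot side (tool x towards robot)
    h=np.array([np.cos(np.radians(yaw)),np.sin(np.radians(yaw)),0]); t=np.radians(th)
    z=h*np.sin(t)+np.array([0,0,-np.cos(t)])
    x=-(h*np.cos(t)+np.array([0,0,np.sin(t)])); y=np.cross(z,x)
    return Ro.from_matrix(np.stack([x,y,z],1))
def plan(p0,R0,p1,R1,n,nd=0):
    from scipy.spatial.transform import Slerp
    rv=(R0.inv()*R1).as_rotvec(); p=np.array(p0,float);R=R0; lin=[];dr=[]
    for i in range(n):
        k=n-i
        s=R.inv().apply((np.array(p1)-p)/k); w=(R.inv()*R1).as_rotvec(degrees=True)/k
        s=np.round(s*1000,nd)+0.; w=np.round(w,1 if nd else 1)+0.
        lin.append(s.tolist());dr.append(w.tolist())
        p=p+R.apply(s/1000); R=R*Ro.from_rotvec(w,degrees=True)
    print(str(lin).replace(' ',''));print(str(dr).replace(' ','')); print('end',p,R.as_euler('xyz',degrees=True))
    return p,R
def now():
    o=readout.get_obs(); print('t',o['time_s'],'q',np.round(o['joint_positions'],1),'p',np.round(o['position'],4),'rpy',np.round(o['tcp_rot'],2),'F',np.round(o['wrist_force'],1),'w',round(o['grip_width'],4)); return np.array(o['position']),rot(o['tcp_rot'])
E
python3 - <<'E'
from h import *
p,R=now()
p1=p+[0.03,0.06,.06]
R1=Ro.from_euler('z',19,degrees=True)*R
p,R=plan(p,R,p1,R1,2)
Rm=Ro.from_euler('z',70,degrees=True)*R
pm=[.47,-.2,.28]
p,R=plan(p,R,pm,Rm,8)
plan(p,R,[.5,.147,.27],toolR(7,0),8)
E
```

```text
t 0.15 q [63.8 26.8 -0.7 91.9  0.3 61.4 -3.2] p [ 0.2611 -0.5948  0.2139] rpy [-1.7993e+02  1.0000e-02  2.3700e+01] F [-0.1 -0.2 -0.4] w 0.0916
[[26.0,-21.0,-30.0],[29.0,-17.0,-30.0]]
[[0.0,0.0,-9.5],[0.0,0.0,-9.5]]
end [ 0.29145732 -0.53506365  0.27394092] [-1.79926512e+02 -1.68492721e-02  4.27026000e+01]
[[45.0,-16.0,-1.0],[47.0,-9.0,-1.0],[47.0,-1.0,-1.0],[47.0,6.0,-1.0],[46.0,13.0,0.0],[43.0,20.0,-1.0],[40.0,26.0,0.0],[35.0,31.0,-1.0]]
[[0.0,0.0,-8.7],[0.0,0.0,-8.8],[0.0,0.0,-8.7],[0.0,0.0,-8.8],[0.0,0.0,-8.7],[0.0,0.0,-8.8],[0.0,0.0,-8.7],[0.1,-0.1,-8.8]]
end [ 0.47007634 -0.20002152  0.28020678] [-1.79883427e+02  1.71240572e-02  1.12702710e+02]
[[39.0,20.0,1.0],[35.0,26.0,1.0],[30.0,31.0,1.0],[25.0,36.0,1.0],[18.0,39.0,1.0],[12.0,42.0,2.0],[5.0,43.0,1.0],[-3.0,44.0,2.0]]
[[0.0,0.0,-9.3],[0.0,0.0,-9.3],[0.0,0.0,-9.3],[0.0,0.0,-9.3],[0.0,0.0,-9.3],[0.0,0.0,-9.3],[0.0,0.0,-9.2],[-0.1,-0.1,-9.3]]
end [0.500085   0.14708022 0.26978563] [ 1.79956566e+02  6.95271250e-05 -1.72997343e+02]
```

Fingers close on the way. The first half:

drive_tool(fingers=[0,0,255,255,255,255,255,255,255,255], linear=[[26,-21,-30],[29,-17,-30],[45,-16,-1],[47,-9,-1],[47,-1,-1],[47,6,-1],[46,13,0],[43,20,-1],[40,26,0],[35,31,-1]], dr=[[0,0,-9.5],[0,0,-9.5],[0,0,-8.7],[0,0,-8.8],[0,0,-8.7],[0,0,-8.8],[0,0,-8.7],[0,0,-8.8],[0,0,-8.7],[0,0,-8.8]])

```text
time_s: 1.4
position: [0.4639, -0.186, 0.2796]
tcp_rot: [-179.8, -0.2, 115.2]
wrist_force: [0.4, -0.7, 0.6]
grip_width: 0.0141
```

Run:
```python
from h import *
p,R=now()
plan(p,R,[.5,.147,.27],toolR(7,0),10)
d=cap('wrist'); save(d,'w1')
```

```text
t 1.4 q [ 43.9  11.1 -29.2 106.4   5.9  64.3  37.7] p [ 0.4639 -0.186   0.2796] rpy [-179.84   -0.21  115.16] F [ 0.4 -0.7  0.6] w 0.0141
[[29.0,17.0,1.0],[26.0,21.0,1.0],[23.0,24.0,1.0],[20.0,27.0,1.0],[17.0,29.0,1.0],[13.0,31.0,1.0],[9.0,32.0,1.0],[5.0,33.0,1.0],[0.0,34.0,1.0],[-3.0,33.0,1.0]]
[[0.0,0.0,-7.2],[0.0,0.0,-7.2],[0.0,0.0,-7.2],[0.0,0.0,-7.2],[0.0,0.0,-7.2],[0.0,-0.1,-7.2],[0.0,0.0,-7.2],[0.0,0.0,-7.1],[0.0,-0.1,-7.2],[0.1,0.0,-7.1]]
end [0.49963668 0.14697466 0.27009195] [-1.79978422e+02 -3.59645820e-02 -1.73044234e+02]
```

View pics/w1.png

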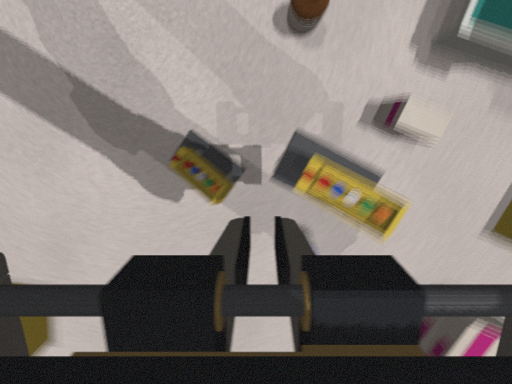

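The wrist view shows the larger cassette at (350,195), the smaller one at (207,165), the bottle at (308,10) and the step at the upper right. Nothing is disturbed, so I continue to in front of the step.

drive_tool(fingers=[255,255,255,255,255,255,255,255,255,255,255], linear=[[29,17,1],[26,21,1],[23,24,1],[20,27,1],[17,29,1],[13,31,1],[9,32,1],[5,33,1],[0,34,1],[-3,33,1],[0,0,0]], dr=[[0,0,-7.2],[0,0,-7.2],[0,0,-7.2],[0,0,-7.2],[0,0,-7.2],[0,0,-7.2],[0,0,-7.2],[0,0,-7.1],[0,0,-7.2],[0,0,-7.1],[0,0,0]])

```text
time_s: 2.82
position: [0.4915, 0.1644, 0.2701]
tcp_rot: [179.7, -0.2, -170.1]
wrist_force: [-0.5, -0.7, 0.3]
grip_width: 0.0005
```

Run:
```python
from h import *
p,R=now()
d=cap('wrist'); save(d,'w2')
d=cap('top'); save(d,'t2',(150,310,80,230),3.5)
```

```text
t 2.825 q [ 20.2  18.3 -50.8 104.   15.1  65.   64.3] p [0.4915 0.1644 0.2701] rpy [ 1.7969e+02 -1.7000e-01 -1.7014e+02] F [-0.5 -0.7  0.3] w 0.0005
```

View pics/w2.png

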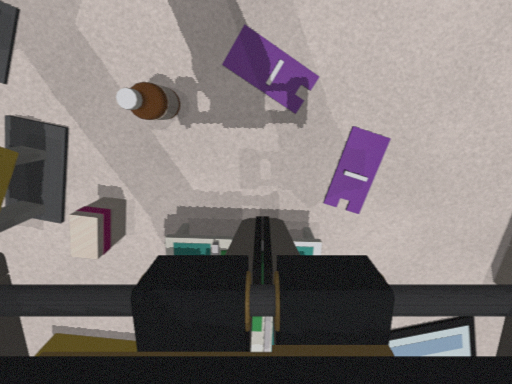

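View pics/t2.png

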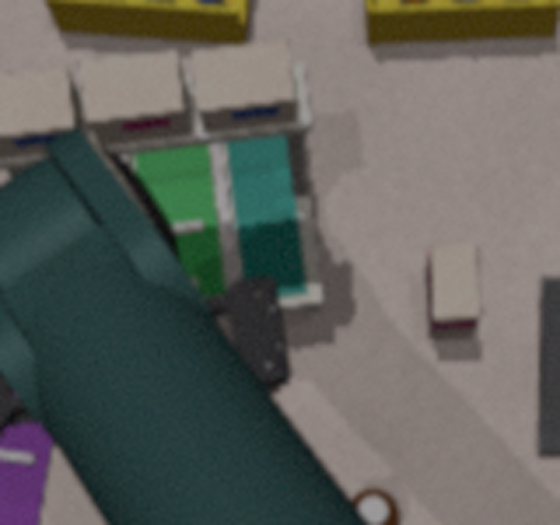

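```bash
cat >> h.py <<'E'
e0=np.array([.583,.1575,.0]); hx=np.array([np.cos(np.radians(7)),np.sin(np.radians(7)),0]); hy=np.array([-hx[1],hx[0],0])
def lane(x,y,z): return e0+hx*x/1000+hy*y/1000+np.array([0,0,z/1000])
def inlane(p): q=np.array(p)-e0; return np.array([q@hx,q@hy,q[2]])*1000
E
python3 - <<'E'
from h import *
p,R=now(); print(inlane(p))
p,R=plan(p,R,lane(-45,0,165),toolR(7,35),6)
E
```

```text
t 2.925 q [ 20.4  18.2 -50.6 104.1  15.1  65.1  64.3] p [0.492  0.1614 0.2699] rpy [ 179.81   -0.19 -170.45] F [ 0.   0.2 -0.8] w 0.0005
[-89.81877227  14.9941751  269.85026275]
[[-7.0,-3.0,17.0],[-6.0,-3.0,18.0],[-4.0,-3.0,19.0],[-2.0,-2.0,19.0],[0.0,-3.0,19.0],[3.0,-2.0,19.0]]
[[0.2,-5.9,0.4],[0.2,-5.9,0.4],[0.1,-5.8,0.4],[0.2,-5.9,0.4],[0.1,-5.8,0.4],[0.2,-5.9,0.4]]
end [0.53811094 0.15207127 0.1646782 ] [-179.9525795    35.01146894 -172.95837329]
```

drive_tool(fingers=[255,255,255,255,255,255,255], linear=[[-7,-3,17],[-6,-3,18],[-4,-3,19],[-2,-2,19],[0,-3,19],[3,-2,19],[0,0,0]], dr=[[0.2,-5.9,0.4],[0.2,-5.9,0.4],[0.1,-5.8,0.4],[0.2,-5.9,0.4],[0.1,-5.8,0.4],[0.2,-5.9,0.4],[0,0,0]])

```text
time_s: 3.8
position: [0.5419, 0.1332, 0.1758]
tcp_rot: [-178.6, 32.5, -174.2]
wrist_force: [0.2, 0.8, 0.3]
grip_width: 0.0007
```

Run:
```python
from h import *
p,R=now(); print(inlane(p)); print(R.as_matrix())
d=cap('scene'); save(d,'s3',(130,430,130,340),2.6)
d=cap('wrist'); save(d,'w3')
p,R=plan(p,R,lane(-25,0,114),toolR(7,35),4)
p,R=plan(p,R,lane(98,0,112),toolR(7,35),10)
```

```text
t 3.8 q [  3.4  11.9 -29.2 129.9  64.   18.6  13.6] p [0.5419 0.1332 0.1758] rpy [-178.64   32.54 -174.23] F [0.2 0.8 0.3] w 0.0007
[-43.72464397 -19.09658976 175.78963974]
[[-0.83874942 -0.0877914   0.53739379]
 [-0.08471013  0.99593908  0.03048846]
 [-0.5378881  -0.01995052 -0.84278014]]
[[4.0,5.0,15.0],[5.0,5.0,15.0],[5.0,5.0,16.0],[5.0,5.0,15.0]]
[[-0.5,-0.6,-0.2],[-0.5,-0.6,-0.3],[-0.5,-0.6,-0.2],[-0.5,-0.7,-0.3]]
end [0.55767973 0.15414043 0.11416881] [-179.9551993    35.02844618 -172.99478612]
[[-10.0,0.0,7.0],[-10.0,0.0,7.0],[-10.0,0.0,7.0],[-10.0,0.0,7.0],[-10.0,0.0,7.0],[-10.0,0.0,8.0],[-10.0,0.0,7.0],[-10.0,0.0,8.0],[-10.0,0.0,7.0],[-10.0,0.0,8.0]]
[[0.0,0.0,0.0],[0.0,0.0,0.0],[0.0,0.0,0.0],[0.0,0.0,0.0],[0.0,0.0,0.0],[0.0,0.0,0.0],[0.0,0.0,0.0],[0.0,0.0,0.0],[0.0,0.0,0.0],[0.0,0.0,0.0]]
end [0.68055009 0.16918085 0.11178983] [-179.9551993    35.02844618 -172.99478612]
```

View pics/s3.png

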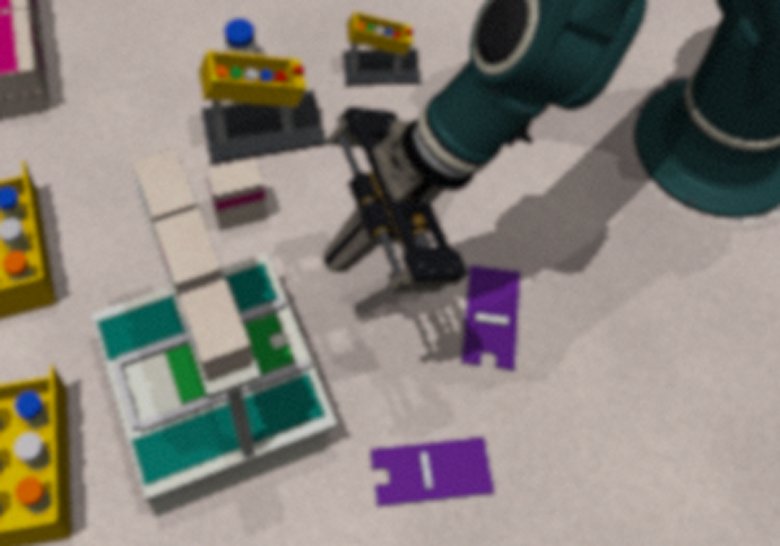

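View pics/w3.png

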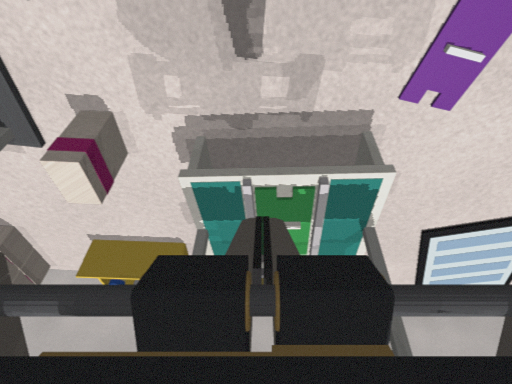

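The wrist view shows the step's front edge at row 177, the lid notch at (285,190) and the rib at (293,226). The gripper approaches clear of the shelf. J6 is low (18.6), so I advance in short bits.

drive_tool(fingers=[255,255,255,255,255], linear=[[4,5,15],[5,5,15],[5,5,16],[5,5,15],[0,0,0]], dr=[[-0.5,-0.6,-0.2],[-0.5,-0.6,-0.3],[-0.5,-0.6,-0.2],[-0.5,-0.7,-0.3],[0,0,0]])

```text
time_s: 4.53
position: [0.5661, 0.153, 0.1198]
tcp_rot: [179.7, 35.7, -173.8]
wrist_force: [-0.6, -0.0, 0.5]
grip_width: 0.0006
```

Run:
```python
from h import *
p,R=now(); print(inlane(p))
d=cap('wrist'); save(d,'w4',(160,420,130,260),3)
p,R=plan(p,R,lane(40,0,112),toolR(7,35),5)
```

```text
t 4.525 q [ -2.7  20.6 -24.  131.  106.6  18.3 -28.3] p [0.5661 0.153  0.1198] rpy [ 179.69   35.66 -173.79] F [-0.6 -0.   0.5] w 0.0006
[-17.2918153   -2.41949803 119.84995695]
[[-8.0,1.0,8.0],[-9.0,0.0,8.0],[-8.0,1.0,8.0],[-9.0,0.0,8.0],[-8.0,1.0,8.0]]
[[0.0,0.1,-0.1],[0.0,0.1,-0.1],[-0.1,0.2,-0.1],[0.0,0.1,-0.2],[-0.1,0.2,-0.1]]
end [0.62281495 0.16257901 0.1116012 ] [ 179.91863266   34.95997029 -173.05616619]
```

View pics/w4.png

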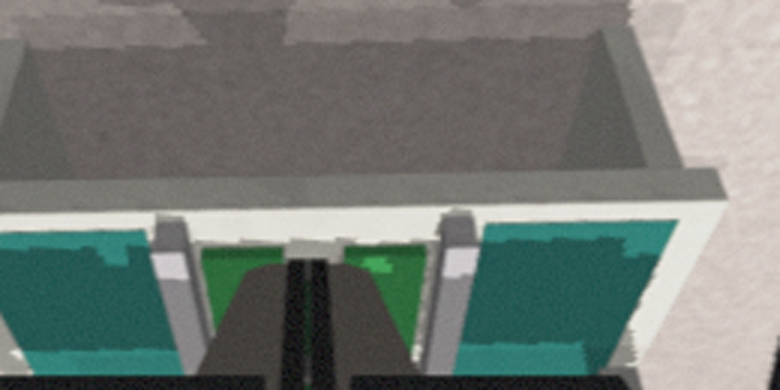

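Run:
```python
from h import *
d=load('wrist'); np.set_printoptions(precision=2,suppress=True)
g=lambda u,v,z: inlane(plane(d,160+u/3-1/3,130+v/3-1/3,z))
for n,(u,v,z) in dict(fl=(50,211,.08),fr=(700,203,.08),corner=(724,202,.08),lidl=(205,248,.082),lidr=(428,246,.082),railL=(190,225,.09),railR=(441,220,.09),notchL=(287,243,.084),notchR=(343,243,.084)).items(): print(n,g(u,v,z))
```

```text
fl [  1.91 -66.16  80.  ]
fr [ 1.18 98.46 80.  ]
corner [  0.86 104.4   80.  ]
lidl [ 15.85 -27.99  82.  ]
lidr [15.89 31.01 82.  ]
railL [ -4.86 -28.98  90.  ]
railR [-5.9  31.28 90.  ]
notchL [11.18 -6.13 84.  ]
notchR [11.41  8.38 84.  ]
```

drive_tool(fingers=[255,255,255,255,255], linear=[[-8,1,8],[-9,0,8],[-8,1,8],[-9,0,8],[0,0,0]], dr=[[0,0.1,-0.1],[0,0.1,-0.1],[-0.1,0.2,-0.1],[0,0.1,-0.2],[0,0,0]])

```text
time_s: 5.2
position: [0.6201, 0.1589, 0.1205]
tcp_rot: [179.9, 35.7, -173.5]
wrist_force: [-0.1, -0.9, -0.5]
grip_width: 0.0005
```

Run:
```python
from h import *
p,R=now(); print(inlane(p))
p,R=plan(p,R,lane(98,0,112),toolR(7,35),6)
```

```text
t 5.2 q [ -4.8  24.  -20.  124.5  99.5  16.4 -18.9] p [0.6201 0.1589 0.1205] rpy [ 179.93   35.72 -173.54] F [-0.1 -0.9 -0.5] w 0.0005
[ 36.96697393  -3.10937437 120.48081931]
[[-7.0,1.0,7.0],[-8.0,1.0,7.0],[-7.0,0.0,7.0],[-8.0,0.0,7.0],[-7.0,1.0,7.0],[-8.0,0.0,7.0]]
[[0.0,0.1,-0.1],[0.0,0.1,-0.1],[-0.1,0.1,-0.1],[0.0,0.1,0.0],[-0.1,0.2,-0.1],[0.0,0.1,0.0]]
end [0.68032511 0.16903232 0.11236521] [-179.98394395   35.01783839 -173.05101061]
```

drive_tool(fingers=[255,255,255,255,255,255,255], linear=[[-7,1,7],[-8,1,7],[-7,0,7],[-8,1,7],[-7,1,7],[-8,0,7],[0,0,0]], dr=[[0,0.1,-0.1],[0,0.1,-0.1],[-0.1,0.1,-0.1],[0,0.1,0],[-0.1,0.2,-0.1],[0,0.1,0],[0,0,0]])

```text
time_s: 6.08
position: [0.6846, 0.1707, 0.1143]
tcp_rot: [-180.0, 35.1, -173.0]
wrist_force: [-0.1, 0.4, 0.1]
grip_width: 0.0003
```

Run:
```python
from h import *
p,R=now(); print(inlane(p))
d=cap('scene'); save(d,'s5',(150,350,180,330),3.8)
d=cap('top'); save(d,'t5',(150,310,80,230),3.5)
p,R=plan(p,R,lane(98,0.5,92),toolR(7,35),3,1)
```

```text
t 6.075 q [ -6.2  29.  -17.3 115.8  86.2  15.1  -3.1] p [0.6846 0.1707 0.1143] rpy [-179.98   35.14 -173.04] F [-0.1  0.4  0.1] w 0.0003
[102.46923026   0.70561196 114.29931819]
[[5.5,-0.1,5.2],[5.5,-0.1,5.2],[5.5,0.0,5.3]]
[[0.0,0.0,0.0],[0.0,0.1,0.0],[-0.1,0.0,0.0]]
end [0.68020778 0.16994173 0.09196631] [ 179.92462997   35.03958779 -173.04471561]
```

View pics/s5.png

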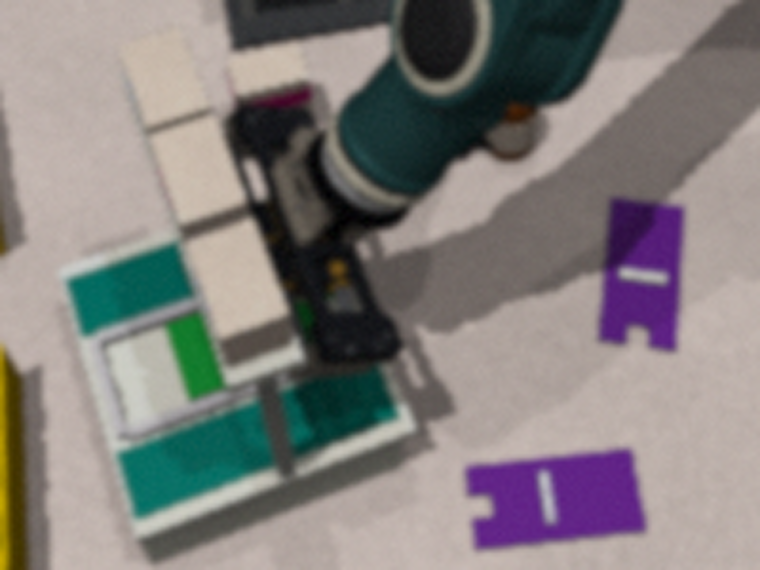

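View pics/t5.png

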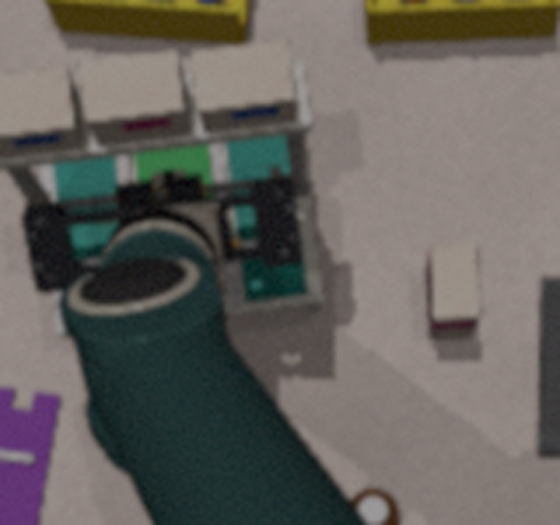

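The tool is under the shelf behind the rib and clear of the shelf. The lid's back end is visible in the scene crop at (200,355). Now I lower.

drive_tool(fingers=[255,255,255,255], linear=[[5.5,0,5.2],[5.5,0,5.2],[5.5,0,5.3],[0,0,0]], dr=[[0,0,0],[0,0,0],[0,0,0],[0,0,0]])

```text
time_s: 6.68
position: [0.6774, 0.1702, 0.0916]
tcp_rot: [-179.9, 35.1, -172.9]
wrist_force: [0.6, 0.1, -0.6]
grip_width: 0.0004
```

Run:
```python
from h import *
p,R=now(); print(inlane(p))
p,R=plan(p,R,lane(94,0.5,91),toolR(7,35),2,1)
```

```text
t 6.675 q [ -6.4  30.8 -17.2 117.1  97.6  15.5 -14.6] p [0.6774 0.1702 0.0916] rpy [-179.95   35.08 -172.93] F [ 0.6  0.1 -0.6] w 0.0004
[95.26686093  1.11721586 91.58288275]
[[0.7,-0.3,-0.1],[0.7,-0.3,-0.2]]
[[0.0,0.0,0.0],[0.0,0.1,0.1]]
end [0.67618603 0.16946147 0.09102433] [ 179.98216357   34.97561607 -173.04809436]
```

drive_tool(fingers=[255,255,255,255,255,255], linear=[[4.9,0,-3.4],[4.9,0,-3.4],[4.9,0,-3.4],[4.9,0,-3.4],[4.9,0,-3.4],[0,0,0]], dr=[[0,0,0],[0,0,0],[0,0,0],[0,0,0],[0,0,0],[0,0,0]])

```text
time_s: 7.42
position: [0.6459, 0.1664, 0.093]
tcp_rot: [-179.9, 35.2, -172.9]
wrist_force: [-0.3, 0.2, -0.1]
grip_width: 0.0004
```

Run:
```python
from h import *
p,R=now(); print(inlane(p))
d=cap('scene'); save(d,'s6',(150,350,180,330),3.8)
d=cap('wrist'); save(d,'w6')
```

```text
t 7.425 q [ -5.   28.9 -19.6 121.2 103.8  16.9 -21.4] p [0.6459 0.1664 0.093 ] rpy [-179.94   35.19 -172.91] F [-0.3  0.2 -0.1] w 0.0004
[63.54130779  1.2140436  93.01944256]
```

View pics/s6.png

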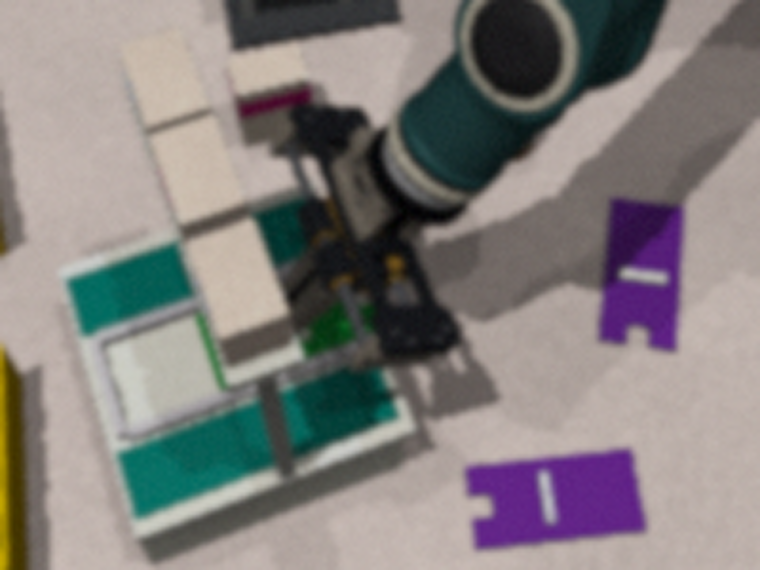

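View pics/w6.png

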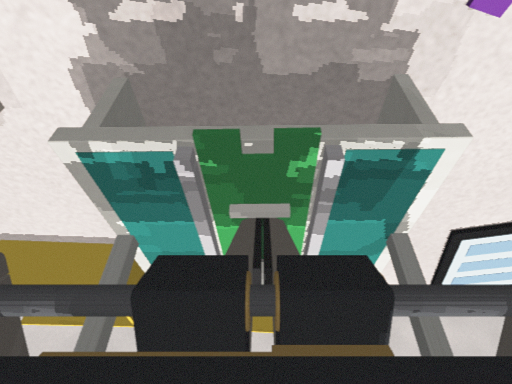

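The lid is moving straight: in the wrist view its end is at row ~130, level with the step's front edge, and the rib is at (260,211).

Run:
```python
from h import *
d=load('wrist'); np.set_printoptions(precision=2,suppress=True)
save(d,'w6c',(40,480,90,260),1.8)
g=lambda u,v,z: inlane(plane(d,u,v,z))
for n,a in dict(lidL=(196,129,.084),lidR=(320,128,.084),ribTopBack=(260,205,.09),ribtop2=(260,218,.09),edgeL=(70,139,.08),edgeR=(450,136,.08),nin=(258,153,.084)).items(): print(n,g(*a))
```

```text
lidL [ -7.48 -27.53  84.  ]
lidR [-8.18 29.04 84.  ]
ribTopBack [41.66  1.57 90.  ]
ribtop2 [54.6   1.53 90.  ]
edgeL [  1.84 -91.43  80.  ]
edgeR [-0.46 93.75 80.  ]
nin [ 7.18  0.67 84.  ]
```

View pics/w6c.png

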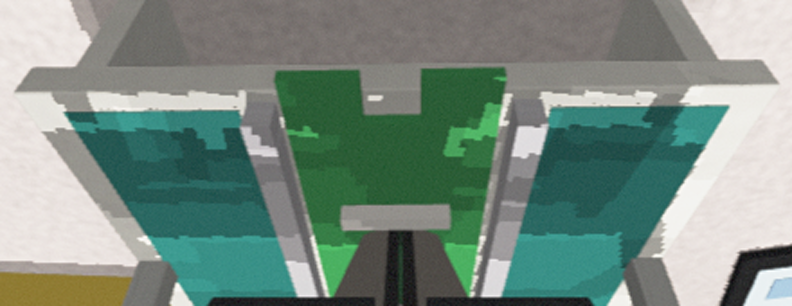

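drive_tool(fingers=[255,255,255,255,255,255], linear=[[4.8,0,-3.1],[4.8,0,-3.1],[4.8,0,-3.1],[4.8,0,-3.1],[4,0,-2.6],[0,0,0]], dr=[[0,0,0],[0,0,0],[0,0,0],[0,0,0],[0,0,0],[0,0,0]])

```text
time_s: 8.28
position: [0.6184, 0.163, 0.093]
tcp_rot: [-179.9, 35.4, -172.9]
wrist_force: [0.3, 0.2, 1.0]
grip_width: 0.0005
```

Run:
```python
from h import *
p,R=now(); print(inlane(p))
d=cap('wrist'); save(d,'w7')
```

```text
t 8.275 q [ -3.4  27.5 -22.2 124.8 108.6  18.7 -27.1] p [0.6184 0.163  0.093 ] rpy [-179.94   35.35 -172.93] F [0.3 0.2 1. ] w 0.0005
[35.81762231  1.18955643 92.98153851]
```

View pics/w7.png

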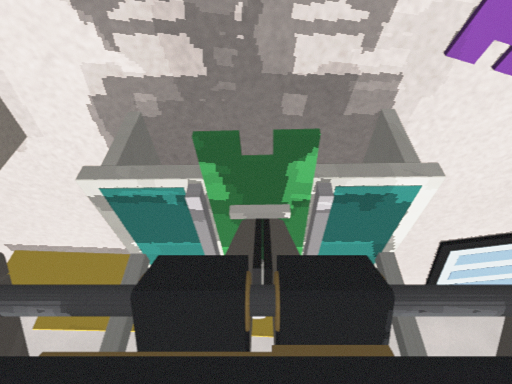

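The lid now sticks out about 36 mm, flat and straight, with its end at row 130 against the edge at row 170. Now back off the rib, rise and retreat to the front.

Run:
```python
from h import *
p,R=now()
T=toolR(7,35)
p,R=plan(p,R,lane(43,1,95),T,1)
p,R=plan(p,R,lane(43,1,130),T,3)
p,R=plan(p,R,lane(-20,1,190),toolR(7,10),6)
p,R=plan(p,R,lane(-18.5,1,190),toolR(7,0),2)
```

```text
t 8.325 q [ -3.4  27.6 -22.2 124.7 108.6  18.7 -27. ] p [0.6185 0.163  0.0929] rpy [-179.94   35.35 -172.94] F [-0.  -0.7  0.1] w 0.0003
[[-7.0,0.0,2.0]]
[[0.0,0.3,0.1]]
end [0.62529138 0.16388982 0.09532099] [ 179.9915802    35.04565949 -173.05903148]
[[-7.0,0.0,-9.0],[-7.0,0.0,-10.0],[-6.0,0.0,-9.0]]
[[0.0,0.0,0.0],[0.0,0.0,0.0],[0.0,0.0,0.0]]
end [0.62558519 0.16392144 0.12972902] [ 179.9915802    35.04565949 -173.05903148]
[[3.0,0.0,-14.0],[4.0,0.0,-14.0],[5.0,0.0,-14.0],[6.0,0.0,-13.0],[7.0,0.0,-13.0],[7.0,0.0,-13.0]]
[[0.0,4.2,0.0],[0.0,4.2,0.0],[0.0,4.2,0.0],[0.0,4.1,0.0],[0.0,4.2,0.0],[0.0,4.1,-0.1]]
end [0.56298396 0.15628772 0.1904631 ] [-179.98572441   10.04565233 -172.9539474 ]
[[-1.0,0.0,0.0],[0.0,0.0,1.0]]
[[0.0,5.0,0.0],[0.0,5.0,0.0]]
end [0.56404851 0.15641905 0.18964141] [-1.79985943e+02  4.56526317e-02 -1.72956426e+02]
```

drive_tool(fingers=[255,255,255,255,255,255,255,255,255], linear=[[-7,0,2],[-7,0,-9],[-7,0,-10],[-6,0,-9],[3,0,-14],[4,0,-14],[5,0,-14],[6,0,-13],[0,0,0]], dr=[[0,0,0],[0,0,0],[0,0,0],[0,0,0],[0,4.2,0],[0,4.2,0],[0,4.2,0],[0,4.1,0],[0,0,0]])

```text
time_s: 9.45
position: [0.592, 0.1568, 0.1608]
tcp_rot: [-179.5, 21.4, -173.2]
wrist_force: [0.1, -0.3, 0.2]
grip_width: 0.0001
```

Run:
```python
from h import *
p,R=now(); print(inlane(p))
d=cap('wrist'); save(d,'w8')
p,R=plan(p,R,lane(-18.5,1,190),toolR(7,0),6)
```

```text
t 9.45 q [  8.2  22.1 -34.9 115.4  38.5  30.6  43.4] p [0.592  0.1568 0.1608] rpy [-179.53   21.38 -173.23] F [ 0.1 -0.3  0.2] w 0.0001
[  8.86022056  -1.77048663 160.76507047]
[[2.0,0.0,-6.0],[3.0,0.0,-6.0],[3.0,1.0,-6.0],[4.0,1.0,-6.0],[4.0,0.0,-5.0],[4.0,1.0,-5.0]]
[[-0.1,3.6,-0.1],[-0.1,3.6,0.0],[-0.1,3.5,-0.1],[-0.1,3.6,0.0],[-0.1,3.5,-0.1],[0.0,3.6,0.0]]
end [0.56477782 0.15671532 0.18985782] [-1.79985349e+02 -2.07352128e-02 -1.73005871e+02]
```

View pics/w8.png

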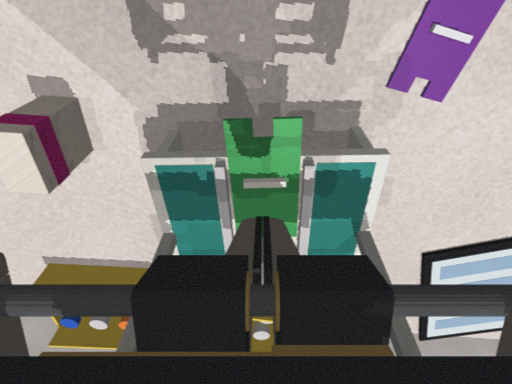

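drive_tool(fingers=[255,200,100,0,0,0,0], linear=[[2,0,-6],[3,0,-6],[3,1,-6],[4,1,-6],[4,0,-5],[4,1,-5],[0,0,0]], dr=[[-0.1,3.6,-0.1],[-0.1,3.6,0],[-0.1,3.5,-0.1],[-0.1,3.6,0],[-0.1,3.5,-0.1],[0,3.6,0],[0,0,0]])

```text
time_s: 10.38
position: [0.5614, 0.1531, 0.1809]
tcp_rot: [-179.3, -0.8, -173.1]
wrist_force: [0.7, -0.2, -0.7]
grip_width: 0.0582
```

Run:
```python
from h import *
d=load('wrist'); np.set_printoptions(precision=2,suppress=True)
g=lambda u,v,z: inlane(plane(d,u,v,z))
for n,a in dict(lidL=(224,119,.084),lidR=(301,117,.084),eL=(150,157,.08),eR=(380,154,.08),lidLs=(224,130,.084),lidRs=(302,130,.084),rib=(265,180,.09)).items(): print(n,g(*a))
p,R=now(); print(inlane(p))
d=cap('wrist'); save(d,'w9')
p,R=plan(p,R,lane(-18,1,64),toolR(7,0),5)
```

```text
lidL [-32.81 -29.24  84.  ]
lidR [-34.22  28.68  84.  ]
eL [  1.99 -94.64  80.  ]
eR [-0.49 96.72 80.  ]
lidLs [-23.91 -29.98  84.  ]
lidRs [-23.75  30.2   84.  ]
rib [18.56  1.68 90.  ]
t 10.375 q [ 12.5  29.5 -41.6 100.7  22.8  59.5  59.3] p [0.56 0.15 0.18] rpy [-179.29   -0.77 -173.1 ] F [ 0.7 -0.2 -0.7] w 0.0582
[-22.01  -1.74 180.89]
[[-1.0,1.0,23.0],[-1.0,1.0,23.0],[-1.0,1.0,24.0],[-1.0,0.0,23.0],[-1.0,1.0,24.0]]
[[-0.1,-0.2,0.0],[-0.2,-0.1,0.0],[-0.1,-0.2,0.0],[-0.2,-0.1,0.0],[-0.1,-0.2,-0.1]]
end [0.57 0.16 0.06] [-179.99    0.03 -172.99]
```

View pics/w9.png

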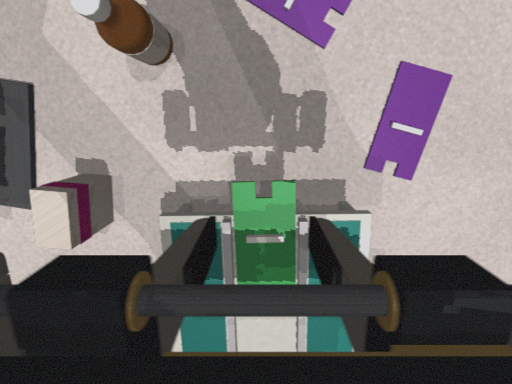

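The lid is centred between the fingers at column 264, with about 34-36 mm overhanging. The fingers are still opening, so I descend after they open.

drive_tool(fingers=[0,0,0,0,0], linear=[[-1,1,20],[-1,1,20],[-1,0,18],[0,0,0],[0,0,0]], dr=[[-0.2,-0.3,0],[-0.2,-0.3,0],[-0.2,-0.2,0],[0,0,0],[0,0,0]])

```text
time_s: 11.05
position: [0.5611, 0.1541, 0.1188]
tcp_rot: [-179.6, 0.3, -172.9]
wrist_force: [0.3, -0.4, 0.1]
grip_width: 0.0918
```

Run:
```python
from h import *
p,R=now(); print(inlane(p))
d=cap('wrist'); save(d,'w10')
p,R=plan(p,R,lane(-18,0.5,64),toolR(7,0),4)
```

```text
t 11.05 q [ 10.7  33.2 -39.3 104.3  26.7  51.9  56.2] p [0.5611 0.1541 0.1188] rpy [-179.6     0.28 -172.95] F [ 0.3 -0.4  0.1] w 0.0918
[-22.15436391  -0.74711745 118.76808756]
[[-1.0,0.0,14.0],[-1.0,1.0,14.0],[-1.0,0.0,13.0],[-1.0,0.0,14.0]]
[[-0.1,0.1,0.0],[-0.1,0.1,0.0],[-0.1,0.0,0.0],[-0.1,0.1,0.1]]
end [0.56512275 0.15531909 0.06377418] [-1.79998070e+02 -2.49037575e-02 -1.73046394e+02]
```

View pics/w10.png

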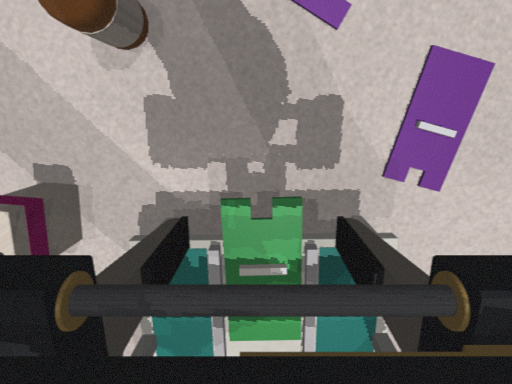

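drive_tool(fingers=[0,0,0,0,0], linear=[[-1,0,14],[-1,1,14],[-1,0,13],[-1,0,14],[0,0,0]], dr=[[-0.1,0,0],[-0.1,0,0],[-0.1,0,0],[-0.1,0,0],[0,0,0]])

```text
time_s: 11.72
position: [0.5658, 0.1551, 0.0601]
tcp_rot: [180.0, 0.3, -173.0]
wrist_force: [0.4, 0.7, 0.4]
grip_width: 0.0921
```

Run:
```python
from h import *
p,R=now(); print(inlane(p))
d=cap('wrist'); save(d,'w11')
p,R=plan(p,R,lane(-18,0.5,63.5),toolR(7,0),1)
```

```text
t 11.725 q [  8.6  38.  -36.3 105.4  30.4  46.3  53.6] p [0.5658 0.1551 0.0601] rpy [ 180.      0.32 -172.97] F [0.4 0.7 0.4] w 0.0921
[-17.34793686  -0.3034961   60.12126723]
[[1.0,1.0,-3.0]]
[[0.0,0.3,0.0]]
end [0.5646872  0.15595263 0.06311576] [ 1.79997817e+02  1.50686397e-02 -1.72973974e+02]
```

View pics/w11.png

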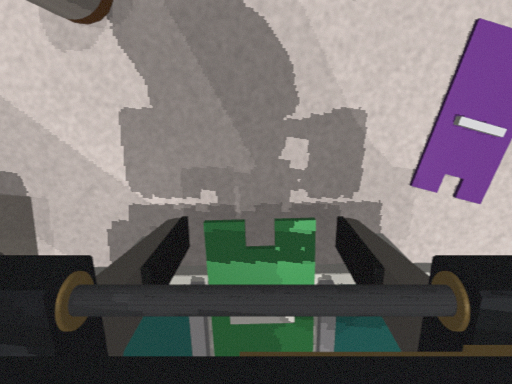

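The lid lies between the open fingers, overhanging part in view. Raise 3 mm and shift 1 mm, then pinch.

drive_tool(fingers=[0,0,255,255,255,255,255,255], linear=[[0.5,1,-3.2],[0,0,0],[0,0,0],[0,0,0],[0,0,0],[0,0,0],[0,0,0],[0,0,0]], dr=[[0,0.3,0],[0,0,0],[0,0,0],[0,0,0],[0,0,0],[0,0,0],[0,0,0],[0,0,0]])

```text
time_s: 12.78
position: [0.5666, 0.1567, 0.0659]
tcp_rot: [180.0, 0.2, -173.0]
wrist_force: [0.5, 0.1, 0.6]
grip_width: 0.0592
```

Run:
```python
from h import *
p,R=now(); print(inlane(p))
p,R=plan(p,R,lane(-150,0.5,70),toolR(7,0),8)
```

```text
t 12.775 q [  8.7  37.7 -36.7 105.   30.   47.1  53.9] p [0.5666 0.1567 0.0659] rpy [ 179.98    0.22 -172.97] F [0.5 0.1 0.6] w 0.0592
[-16.40785822   1.24551429  65.92394994]
[[17.0,0.0,-1.0],[17.0,0.0,-1.0],[17.0,0.0,0.0],[17.0,0.0,-1.0],[16.0,0.0,0.0],[17.0,0.0,-1.0],[16.0,0.0,0.0],[17.0,-1.0,0.0]]
[[0.0,0.0,0.0],[0.0,0.0,0.0],[0.0,0.0,0.0],[0.0,0.0,0.0],[0.0,0.1,0.0],[0.0,0.0,0.0],[0.0,0.1,0.0],[0.0,0.0,0.0]]
end [0.43368015 0.13933584 0.06951456] [ 1.79975605e+02  2.48540416e-02 -1.72967845e+02]
```

Pinched at 59.2 mm opening. Now drawing out gently, rising slightly.

drive_tool(fingers=[255,255,255,255,255,255,255,255,255], linear=[[0,0,-2],[6,0,-2],[12,0,-1],[14,0,-1],[14,0,-1],[14,0,-2],[14,0,-2],[14,0,-2],[0,0,0]], dr=[[0,0,0],[0,0,0],[0,0,0],[0,0,0],[0,0,0],[0,0,0],[0,0,0],[0,0,0],[0,0,0]])

```text
time_s: 13.9
position: [0.4712, 0.1449, 0.0794]
tcp_rot: [-180.0, 0.1, -172.9]
wrist_force: [0.3, 0.2, -0.7]
grip_width: 0.059
```

Run:
```python
from h import *
p,R=now(); print(inlane(p))
d=cap('wrist'); save(d,'w12')
d=cap('scene'); save(d,'s12',(130,430,130,340),2.6)
```

```text
t 13.9 q [ 11.3  29.4 -39.6 117.5  27.8  42.3  51.4] p [0.4712 0.1449 0.0794] rpy [-1.7997e+02  1.4000e-01 -1.7291e+02] F [ 0.3  0.2 -0.7] w 0.059
[-112.52145144    1.07403077   79.41750552]
```

View pics/w12.png

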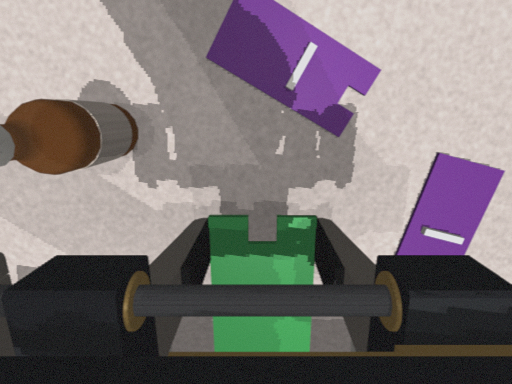

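View pics/s12.png

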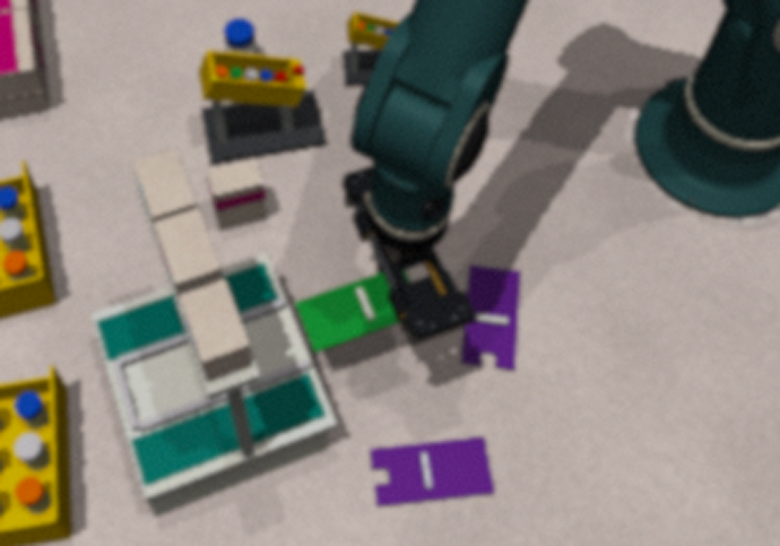

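The lid is out and level in the jaws: in the wrist view its end is at row 216 and the notch inner end at row 241. The bottle at (65,135) is near, so I lift straight first. Then I measure the lid in the hand.

drive_tool(fingers=[255,255,255,255,255,255,255], linear=[[0,0,-15],[0,0,-30],[0,0,-35],[0,0,-35],[0,0,-30],[0,0,-20],[0,0,0]], dr=[[0,0,0],[0,0,0],[0,0,0],[0,0,0],[0,0,0],[0,0,0],[0,0,0]])

```text
time_s: 14.88
position: [0.475, 0.1469, 0.2551]
tcp_rot: [179.8, 0.5, -172.9]
wrist_force: [0.2, 0.1, -1.2]
grip_width: 0.0588
```

Run:
```python
from h import *
np.set_printoptions(precision=2,suppress=True)
d=load('wrist')
p0=np.array([.4712,.1449,.0794]);R0=rot([-179.97,.14,-172.91])
t=lambda q:R0.inv().apply(q-p0)*1000
zt=.0794+.0181
for n,(u,v) in dict(endL=(210,216),endR=(316,216),nL=(249,240),nR=(278,240),sl=(214,330),sr=(311,330)).items(): print(n,t(plane(d,u,v,zt)))
p,R=now(); print(inlane(p))
d=cap('wrist'); save(d,'w13')
```

```text
endL [ 15.72 -27.26 -18.12]
endR [ 15.78  31.2  -18.15]
nL [  1.42  -5.89 -18.1 ]
nR [  1.44  10.46 -18.11]
sl [-58.58 -28.08 -17.94]
sr [-58.5   31.68 -17.97]
t 14.875 q [ 21.1  15.6 -48.8 108.2  13.3  61.5  64.1] p [0.47 0.15 0.26] rpy [ 179.81    0.48 -172.92] F [ 0.2  0.1 -1.2] w 0.0588
[-108.48    2.68  255.14]
```

View pics/w13.png

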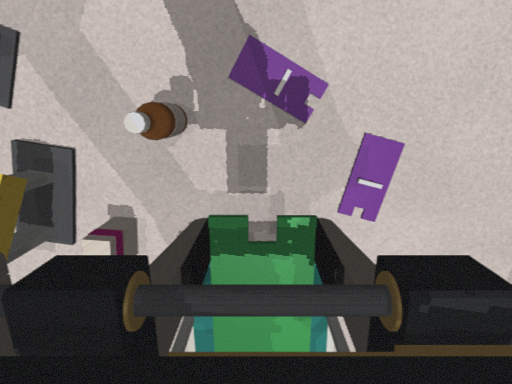

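Run:
```python
from h import *
d=cap('scene'); d2=cap('top')
save(d,'s13',(195,275,140,200),9); save(d2,'t13',(295,375,140,220),7)
```

```text
(no output)
```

View pics/s13.png

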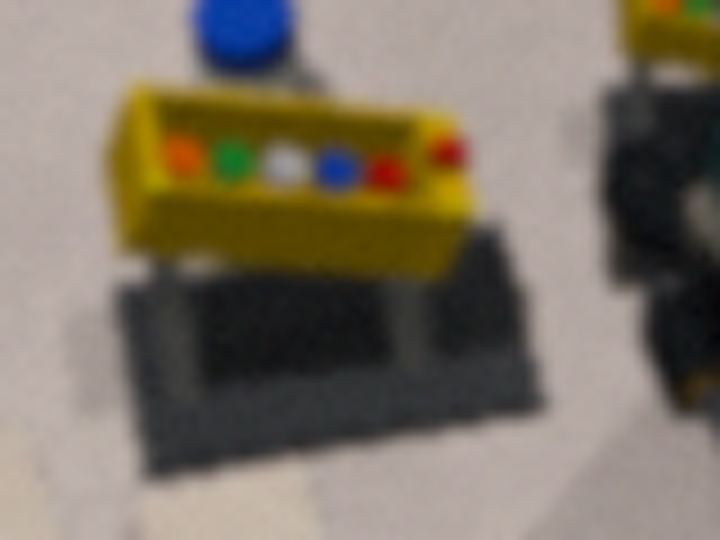

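View pics/t13.png

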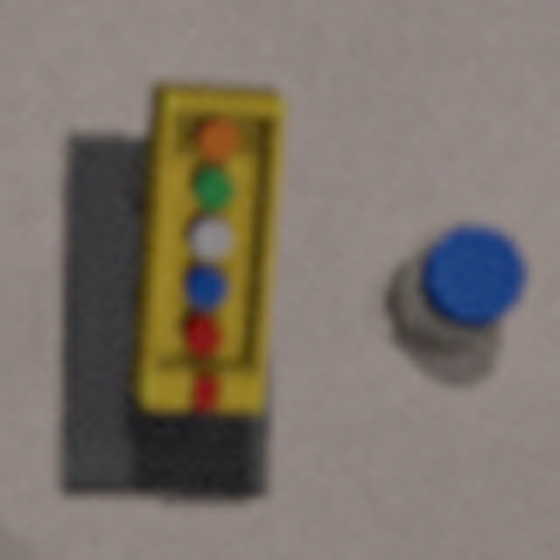

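Run:
```python
from h import *
np.set_printoptions(precision=4,suppress=True)
S=load('scene');T=load('top')
pix=lambda c,k,o:(o[0]+c[0]/k-.5,o[1]+c[1]/k-.5)
sc={'H-':(135,88),'H+':(145,192),'L+':(470,212),'L-':(445,112),'key':(440,163)}
tp={'H+':(155,87),'H-':(287,95),'L+':(137,410),'L-':(267,413),'key':(206,376)}
for n in sc:
    A=[];b=[]
    for d,c,k,o in((S,sc[n],9,(195,140)),(T,tp[n],7,(295,140))):
        q,r=ray(d,*pix(c,k,o)); r/=np.linalg.norm(r); M=np.eye(3)-np.outer(r,r); A.append(M);b.append(M@q)
    x=np.linalg.lstsq(np.vstack(A),np.hstack(b),rcond=None)[0]; print(n,x, [round(float(np.linalg.norm(A[i]@x-b[i])*1000),1) for i in(0,1)])
zz={'H+':.1475,'H-':.1475,'L+':.1025,'L-':.1025}
for nm,d,cc,k,o in(('scene',S,sc,9,(195,140)),('top',T,tp,7,(295,140))):
    P={n:plane(d,*pix(cc[n],k,o),zz[n]) for n in zz}
    print(nm,P,'c',sum(P.values())/4); v=P['H+']+P['H-']-P['L+']-P['L-']; w=P['H+']-P['H-']+P['L+']-P['L-']; print('yaw',np.degrees(np.arctan2(v[1],v[0])),np.degrees(np.arctan2(-w[0],w[1])))
    print('key',plane(d,*pix(cc['key'],k,o),.108))
```

```text
H- [ 0.6145 -0.1903  0.1493] [1.9, 1.9]
H+ [ 0.6179 -0.1413  0.153 ] [0.3, 0.3]
L+ [ 0.5059 -0.1399  0.1072] [2.1, 2.1]
L- [ 0.5047 -0.1897  0.1027] [1.0, 1.0]
key [ 0.515  -0.1641  0.1096] [2.0, 2.0]
scene {'H+': array([ 0.6174, -0.1454,  0.1475]), 'H-': array([ 0.6128, -0.1904,  0.1475]), 'L+': array([ 0.507 , -0.1447,  0.1025]), 'L-': array([ 0.5055, -0.1905,  0.1025])} c [ 0.5607 -0.1677  0.125 ]
yaw -0.19003103766240503 -3.8453150266024094
key [ 0.5132 -0.1641  0.108 ]
top {'H+': array([ 0.6196, -0.1423,  0.1475]), 'H-': array([ 0.6168, -0.1915,  0.1475]), 'L+': array([ 0.5048, -0.1396,  0.1025]), 'L-': array([ 0.5038, -0.1892,  0.1025])} c [ 0.5612 -0.1656  0.125 ]
yaw -1.2755633297299078 -2.254135570150004
key [ 0.5171 -0.1653  0.108 ]
```

```bash
cat >> h.py <<'E'
C0=np.array([.561,-.1655,.1255]); PSI=-1.4
def casR(psi=None):
    return toolR(PSI if psi is None else psi,22)
def tcp_for(lx,ly,lz,psi=None):
    R=casR(psi)
    Rc=np.stack([-R.as_matrix()[:,0],R.as_matrix()[:,1]*1,-R.as_matrix()[:,2]],1)
    lid=C0+Rc@(np.array([lx,ly,lz])/1000)
    return lid-R.apply(np.array([-45,0,-16.1])/1000)
def lidincas(p,R):
    Rm=casR().as_matrix(); Rc=np.stack([-Rm[:,0],Rm[:,1],-Rm[:,2]],1)
    l=np.array(p)+R.apply(np.array([-45,0,-16.1])/1000)
    return Rc.T@(l-C0)*1000
E
python3 - <<'E'
from h import *
np.set_printoptions(precision=3,suppress=True)
p,R=now(); Rm=casR().as_matrix(); print(np.linalg.det(np.stack([-Rm[:,0],Rm[:,1],-Rm[:,2]],1)),Rm)
print(tcp_for(2,0,2),tcp_for(2,0,90))
p,R=plan(p,R,[.475,-.03,.255],toolR(3,8),7)
p,R=plan(p,R,tcp_for(2,0,90),casR(),7)
E
```

```text
t 15.025 q [ 21.   15.8 -48.7 108.4  13.3  61.5  64.1] p [0.473 0.146 0.253] rpy [ 179.83    0.2  -172.91] F [-0.   0.7 -0.2] w 0.059
1.0 [[-0.927  0.024  0.374]
 [ 0.023  1.    -0.009]
 [-0.375  0.    -0.927]]
[ 0.526 -0.165  0.096] [ 0.493 -0.164  0.178]
[[3.0,-25.0,0.0],[3.0,-25.0,-1.0],[2.0,-25.0,0.0],[2.0,-25.0,-1.0],[2.0,-25.0,0.0],[1.0,-25.0,-1.0],[2.0,-26.0,0.0]]
[[0.1,-1.1,0.6],[0.1,-1.1,0.6],[0.1,-1.1,0.6],[0.0,-1.1,0.6],[0.1,-1.1,0.6],[0.0,-1.2,0.5],[0.1,-1.1,0.6]]
end [ 0.475 -0.031  0.255] [-179.959    7.996 -177.021]
[[0.0,-19.0,11.0],[0.0,-19.0,11.0],[0.0,-19.0,11.0],[0.0,-19.0,11.0],[1.0,-19.0,12.0],[1.0,-19.0,11.0],[1.0,-19.0,12.0]]
[[0.2,-2.0,0.6],[0.1,-2.0,0.6],[0.2,-2.0,0.6],[0.1,-2.0,0.6],[0.2,-2.0,0.6],[0.1,-2.0,0.6],[0.2,-2.0,0.6]]
end [ 0.494 -0.163  0.178] [-179.982   22.005  178.649]
```

drive_tool(fingers=[255,255,255,255,255,255,255,255], linear=[[3,-25,0],[3,-25,-1],[2,-25,0],[2,-25,-1],[2,-25,0],[1,-25,-1],[2,-26,0],[0,0,0]], dr=[[0.1,-1.1,0.6],[0.1,-1.1,0.6],[0.1,-1.1,0.6],[0,-1.1,0.6],[0.1,-1.1,0.6],[0,-1.2,0.5],[0.1,-1.1,0.6],[0,0,0]])

```text
time_s: 16.02
position: [0.469, -0.0352, 0.2451]
tcp_rot: [179.7, 7.2, -177.0]
wrist_force: [-0.9, -0.8, -1.4]
grip_width: 0.0593
```

Run:
```python
from h import *
p,R=now(); 
p,R=plan(p,R,tcp_for(2,0,90),casR(),8)
```

```text
t 16.025 q [ 42.3   7.  -43.7 117.    5.5  50.8  88.9] p [ 0.469  -0.0352  0.2451] rpy [ 179.7     7.21 -177.01] F [-0.9 -0.8 -1.4] w 0.0593
[[-1.0,-16.0,9.0],[-1.0,-16.0,9.0],[-1.0,-16.0,9.0],[-1.0,-16.0,9.0],[-1.0,-16.0,9.0],[0.0,-16.0,8.0],[0.0,-17.0,9.0],[-1.0,-16.0,8.0]]
[[0.2,-1.8,0.5],[0.2,-1.9,0.5],[0.2,-1.8,0.5],[0.2,-1.9,0.5],[0.2,-1.8,0.6],[0.1,-1.9,0.5],[0.2,-1.8,0.6],[0.1,-1.9,0.5]]
end [ 0.49371662 -0.163715    0.17852381] [179.99109595  22.01081091 178.63571074]
```

drive_tool(fingers=[255,255,255,255,255,255,255,255,255], linear=[[-1,-16,9],[-1,-16,9],[-1,-16,9],[-1,-16,9],[-1,-16,9],[0,-16,8],[0,-17,9],[-1,-16,8],[0,0,0]], dr=[[0.2,-1.8,0.5],[0.2,-1.9,0.5],[0.2,-1.8,0.5],[0.2,-1.9,0.5],[0.2,-1.8,0.6],[0.1,-1.9,0.5],[0.2,-1.8,0.6],[0.1,-1.9,0.5],[0,0,0]])

```text
time_s: 17.15
position: [0.4949, -0.1528, 0.1705]
tcp_rot: [179.2, 21.8, 179.2]
wrist_force: [-0.2, -0.0, -0.7]
grip_width: 0.0589
```

Run:
```python
from h import *
p,R=now(); print(lidincas(p,R))
plan(p,R,tcp_for(2,0,45),casR(),4)
d=cap('wrist'); save(d,'w15'); d=cap('scene'); save(d,'s15',(170,370,110,250),3.8)
```

```text
t 17.15 q [ 54.   12.7 -39.3 126.1   3.4  23.2 103.3] p [ 0.4949 -0.1528  0.1705] rpy [179.2   21.84 179.19] F [-0.2 -0.  -0.7] w 0.0589
[ 0.3164428  11.2594911  82.63125225]
[[0.0,-3.0,9.0],[-1.0,-3.0,10.0],[0.0,-3.0,9.0],[-1.0,-3.0,10.0]]
[[0.3,0.0,0.1],[0.2,-0.1,0.1],[0.3,0.0,0.2],[0.2,-0.1,0.1]]
end [ 0.51070254 -0.1647335   0.13594283] [179.99493311  22.03890932 178.64737674]
```

View pics/w15.png

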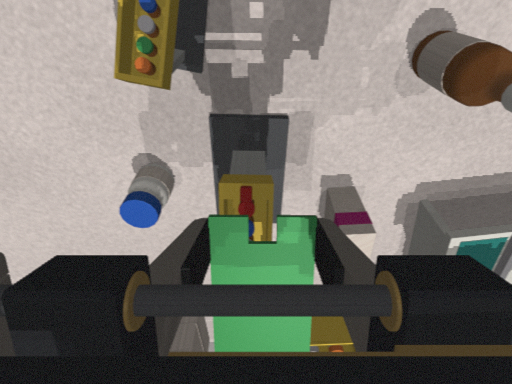

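View pics/s15.png

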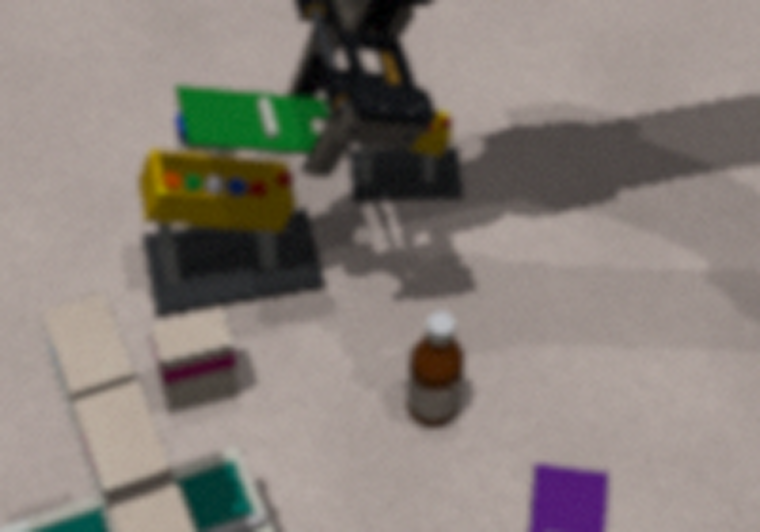

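The wrist view now shows the red key at (246,200) on the cassette's low rim (220-273, row 177). The notch is just beyond it at (263,240). I use it to refine the relative offset.

```bash
cat >> h.py <<'E'
def casM():
    Rm=casR().as_matrix(); return np.stack([-Rm[:,0],Rm[:,1],-Rm[:,2]],1)
def on_rim(d,u,v,h=0):
    # intersection with plane h mm above rim, cassette coords mm
    o,r=ray(d,u,v); M=casM(); o=M.T@(o-C0)*1000; r=M.T@r; return o+r*(h-o[2])/r[2]
def on_lid(d,u,v,p,R,h=-18.1):
    o,r=ray(d,u,v); o=R.inv().apply(o-p)*1000; r=R.inv().apply(r); q=o+r*(h-o[2])/r[2]; return q
E
python3 - <<'E'
from h import *
np.set_printoptions(precision=1,suppress=True)
d=load('wrist'); save(d,'w15c',(190,340,150,260),5)
E
```

```text
(no output)
```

View pics/w15c.png

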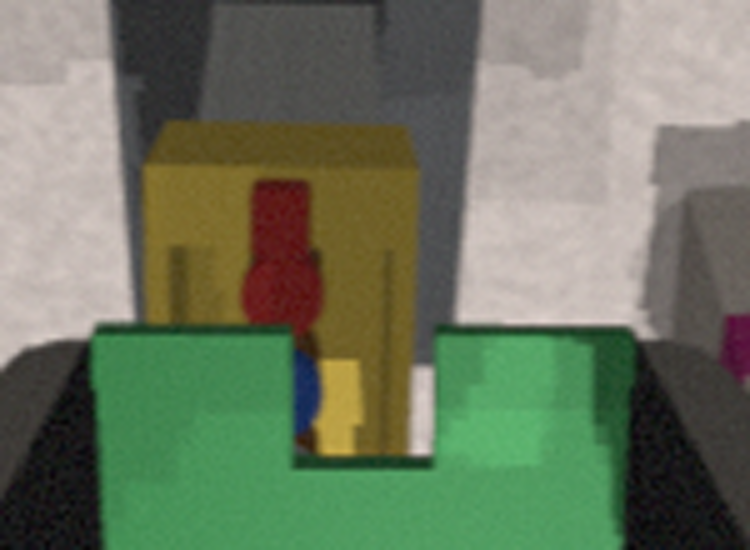

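Run:
```python
from h import *
np.set_printoptions(precision=1,suppress=True)
d=load('wrist'); p,R=np.array([.4949,-.1528,.1705]),rot([179.2,21.84,179.19])
c=lambda a:(190+a[0]/5-.4,150+a[1]/5-.4)
for n,a,h in(('rimL',(145,163),0),('rimR',(418,168),0),('rimLs',(145,320),0),('rimRs',(413,320),0),('keydnL',(253,182),8),('keydnR',(308,182),8),('keyL',(252,245),8),('keyR',(310,245),8)): print(n,on_rim(d,*c(a),h))
for n,a in(('endL',(94,335)),('endR',(634,335)),('nL',(294,465)),('nR',(433,465))): print(n,on_lid(d,*c(a),p,R))
```

```text
rimL [-60.4 -22.2   0. ]
rimR [-59.8  23.2   0. ]
rimLs [-32.9 -22.9   0. ]
rimRs [-33.1  22.8   0. ]
keydnL [-59.2  -3.9   8. ]
keydnR [-59.2   5.    8. ]
keyL [-48.6  -4.1   8. ]
keyR [-48.7   5.3   8. ]
endL [ 15.7 -27.9 -18.1]
endR [ 15.7  31.7 -18.1]
nL [  0.2  -6.  -18.1]
nR [  0.2   9.7 -18.1]
```

```bash
sed -i 's/-45,0,-16.1/-45.8,1.9,-16.1/; s/C0=np.array(\[.561,-.1655/C0=np.array([.561,-.1651/' h.py; grep -c "45.8" h.py
python3 - <<'E'
from h import *
p,R=now(); print(lidincas(p,R))
plan(p,R,tcp_for(2,0,30),casR(),6)
E
```

```text
2
t 17.25 q [ 53.9  12.6 -39.3 126.    3.4  23.2 103.3] p [ 0.4958 -0.1519  0.1716] rpy [179.27  21.93 179.33] F [ 0.3 -0.3 -1.4] w 0.0591
[ 2.29832569 13.71597043 83.40754983]
[[0.0,-2.0,9.0],[0.0,-2.0,9.0],[0.0,-3.0,9.0],[0.0,-2.0,9.0],[0.0,-2.0,9.0],[0.0,-3.0,8.0]]
[[0.2,0.0,0.1],[0.2,0.0,0.1],[0.2,0.0,0.1],[0.1,0.0,0.1],[0.2,0.0,0.1],[0.1,-0.1,0.2]]
end [ 0.51534717 -0.16592098  0.12238975] [179.98551185  22.03131237 178.57674192]
```

drive_tool(fingers=[255,255,255,255,255,255,255], linear=[[0,-2,9],[0,-2,9],[0,-3,9],[0,-2,9],[0,-2,9],[0,-3,8],[0,0,0]], dr=[[0.2,0,0.1],[0.2,0,0.1],[0.2,0,0.1],[0.1,0,0.1],[0.2,0,0.1],[0.1,-0.1,0.2],[0,0,0]])

```text
time_s: 18.12
position: [0.5179, -0.1645, 0.1191]
tcp_rot: [-180.0, 22.0, 178.8]
wrist_force: [-0.3, -0.1, -0.2]
grip_width: 0.0595
```

Run:
```python
from h import *
p,R=now(); print(lidincas(p,R))
plan(p,R,tcp_for(2,0,18),casR(),3,1)
d=cap('wrist'); save(d,'w16c',(190,340,150,260),5)
```

```text
t 18.125 q [ 44.1  19.4 -30.  125.9  13.   16.2  94.2] p [ 0.5179 -0.1645  0.1191] rpy [-179.97   22.02  178.75] F [-0.3 -0.1 -0.2] w 0.0595
[ 3.40194734  1.55625245 26.38231426]
[[0.5,-0.5,2.8],[0.5,-0.5,2.8],[0.4,-0.5,2.8]]
[[0.0,0.0,0.0],[0.0,0.0,0.1],[0.0,0.0,0.0]]
end [ 0.51966978 -0.16603849  0.11082988] [179.9931489   22.01635494 178.64227151]
```

View pics/w16c.png

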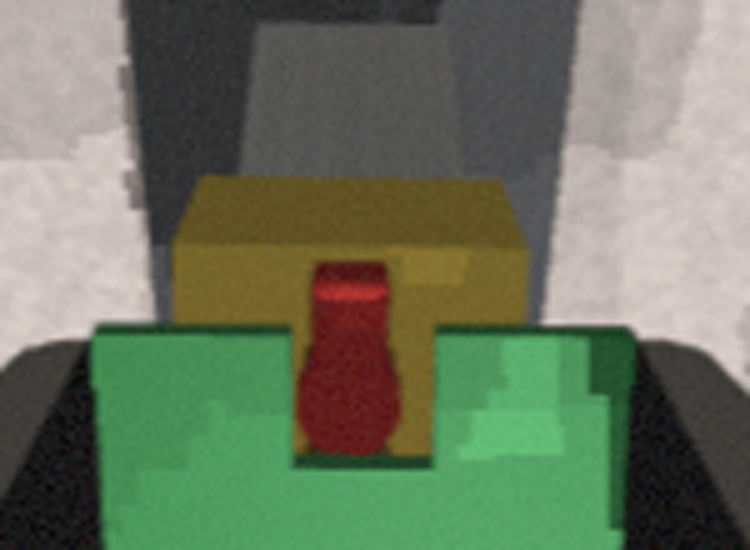

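Run:
```python
from h import *
np.set_printoptions(precision=1,suppress=True)
d=load('wrist'); p,R=np.array([.5179,-.1645,.1191]),rot([-179.97,22.02,178.75])
c=lambda a:(190+a[0]/5-.4,150+a[1]/5-.4)
for n,a,h in(('rimL',(174,243),0),('rimR',(527,247),0),('rimLs',(174,320),0),('rimRs',(527,320),0),('keydnL',(314,263),0),('keydnR',(388,263),0),('keytopL',(312,290),8),('keytopR',(386,290),8)): print(n,on_rim(d,*c(a),h))
for n,a in(('endL',(94,335)),('endR',(634,335)),('nL',(294,465)),('nR',(433,465))): q=on_lid(d,*c(a),p,R); print(n,q, casM().T@(p+R.apply(q/1000)-C0)*1000)
```

```text
rimL [-60.4 -23.    0. ]
rimR [-60.   22.4   0. ]
rimLs [-49.9 -23.3   0. ]
rimRs [-50.1  22.7   0. ]
keydnL [-57.7  -5.    0. ]
keydnR [-57.8   4.5   0. ]
keytopL [-56.7  -5.1   8. ]
keytopR [-56.7   4.1   8. ]
endL [ 15.6 -27.9 -18.1] [-57.9 -28.4  28.3]
endR [ 15.7  31.6 -18.1] [-58.1  31.1  28.3]
nL [  0.1  -6.  -18.1] [-42.5  -6.5  28.3]
nR [  0.1   9.7 -18.1] [-42.5   9.2  28.3]
```

drive_tool(fingers=[255,255,255,255,255,255], linear=[[0.4,-0.5,2.6],[0.4,-0.5,2.6],[0.4,-0.4,2.6],[0.3,-0.3,2.6],[0.2,-0.2,2.4],[0,0,0]], dr=[[0,0,0],[0,0,0.1],[0,0,0],[0,0,0],[0,0,0],[0,0,0]])

```text
time_s: 18.92
position: [0.5216, -0.167, 0.107]
tcp_rot: [-180.0, 22.1, 178.6]
wrist_force: [-0.1, -0.0, -0.5]
grip_width: 0.0592
```

Run:
```python
from h import *
p,R=now(); print(lidincas(p,R))
plan(p,R,tcp_for(2,0,2),casR(),4,1)
d=cap('wrist'); save(d,'w17c',(190,340,150,260),5)
```

```text
t 18.925 q [ 42.4  20.8 -28.  126.   14.4  14.5  93.1] p [ 0.5216 -0.167   0.107 ] rpy [-179.95   22.12  178.63] F [-0.1 -0.  -0.5] w 0.0592
[ 2.32327832 -0.87918921 13.74567389]
[[0.1,0.2,2.9],[0.1,0.2,2.9],[0.1,0.3,2.9],[0.1,0.2,3.0]]
[[0.0,0.0,0.0],[0.0,0.0,0.0],[0.0,0.1,0.0],[0.0,0.0,0.0]]
end [ 0.52563034 -0.16615616  0.0959652 ] [-179.95424789   22.01730215  178.63287462]
```

View pics/w17c.png

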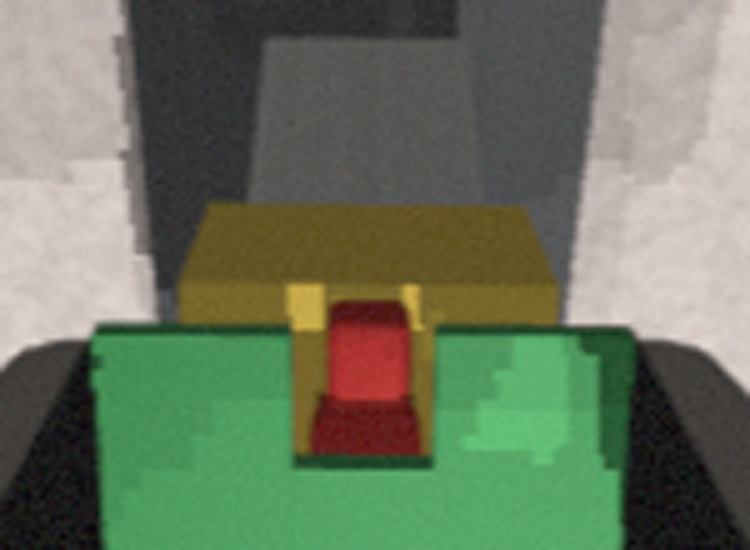

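The key at column 369 sits inside the notch (293-433), nearly centred. I lower most of the way.

drive_tool(fingers=[255,255,255,255,255], linear=[[0.1,0.2,2.3],[0.1,0.2,2.3],[0.1,0.2,2.2],[0.1,0.2,2],[0,0,0]], dr=[[0,0,0],[0,0,0],[0,0,0],[0,0,0],[0,0,0]])

```text
time_s: 19.6
position: [0.5248, -0.1661, 0.0982]
tcp_rot: [-180.0, 22.1, 178.6]
wrist_force: [-0.5, -0.7, -0.8]
grip_width: 0.059
```

Run:
```python
from h import *
p,R=now(); print(lidincas(p,R))
plan(p,R,tcp_for(2,0,1.5),casR(),2,1)
d=cap('wrist'); save(d,'w18c',(190,340,150,260),5);d=cap('scene'); save(d,'s18',(185,305,110,210),6)
```

```text
t 19.6 q [ 40.7  21.8 -26.5 126.   15.4  13.3  92. ] p [ 0.5248 -0.1661  0.0982] rpy [-179.95   22.13  178.64] F [-0.5 -0.7 -0.8] w 0.059
[2.02494167 0.02686046 4.42907042]
[[0.0,0.0,1.4],[0.1,0.0,1.4]]
[[0.0,0.1,0.0],[0.0,0.0,0.0]]
end [ 0.52578045 -0.16615171  0.09556842] [-179.95199632   22.02806181  178.6369759 ]
```

View pics/w18c.png

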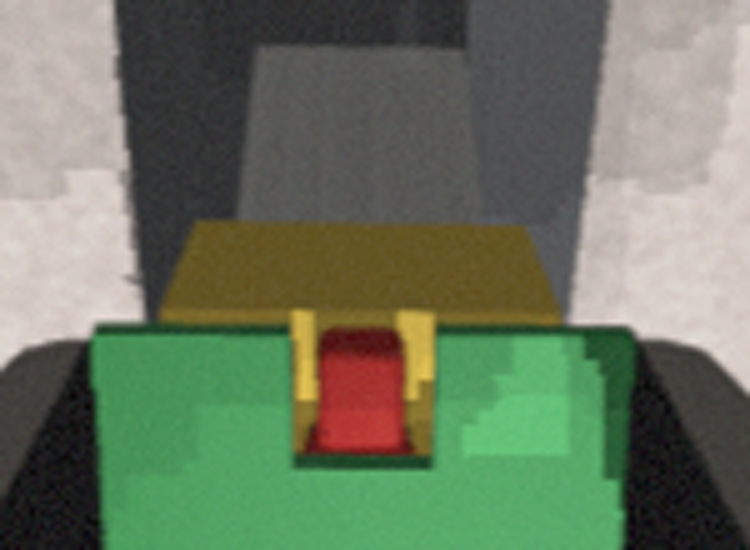

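View pics/s18.png

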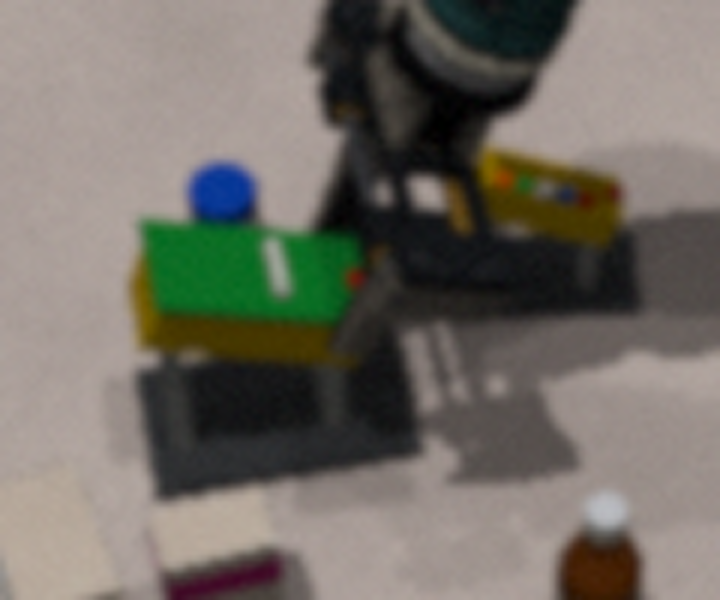

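drive_tool(fingers=[255,255,255,255], linear=[[0,0,1],[0,0,1],[0,0,0.8],[0,0,0]], dr=[[0,0,0],[0,0,0],[0,0,0],[0,0,0]])

```text
time_s: 20.2
position: [0.5261, -0.1663, 0.0958]
tcp_rot: [-179.9, 22.2, 178.6]
wrist_force: [0.5, -0.5, 0.1]
grip_width: 0.0591
```

Run:
```python
from h import *
p,R=now(); print(lidincas(p,R))
d=cap('wrist'); save(d,'w19c',(190,340,150,260),5)
```

```text
t 20.2 q [ 40.2  22.1 -26.  125.9  15.7  13.   91.7] p [ 0.5261 -0.1663  0.0958] rpy [-179.93   22.16  178.64] F [ 0.5 -0.5  0.1] w 0.0591
[ 2.27976149 -0.12925663  1.78553008]
```

View pics/w19c.png

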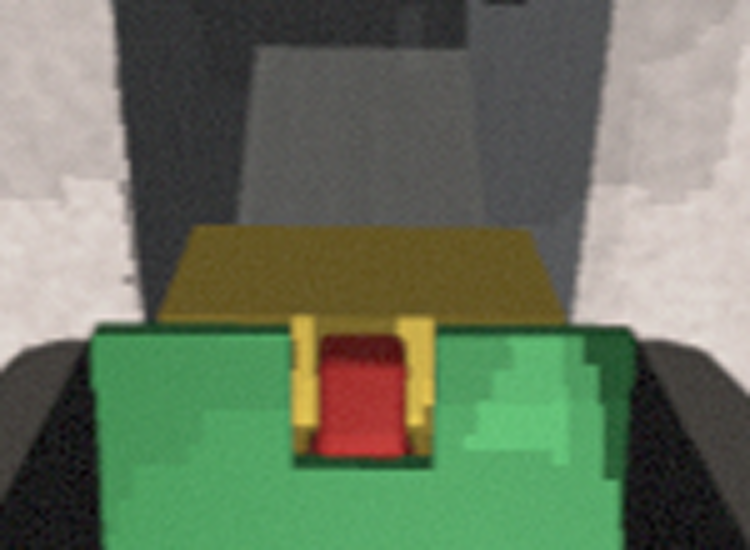

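drive_tool(fingers=[255,255,255], linear=[[0,0,0.8],[0,0,0.8],[0,0,0]], dr=[[0,0,0],[0,0,0],[0,0,0]])

```text
time_s: 20.62
position: [0.5261, -0.1664, 0.096]
tcp_rot: [-179.8, 22.2, 178.7]
wrist_force: [-0.9, 0.1, -0.1]
grip_width: 0.0593
```

Run:
```python
from h import *
p,R=now(); print(lidincas(p,R))
```

```text
t 20.625 q [ 40.   22.  -25.8 126.   15.8  13.   91.5] p [ 0.5261 -0.1664  0.096 ] rpy [-179.81   22.16  178.68] F [-0.9  0.1 -0.1] w 0.0593
[ 2.37955267 -0.16478552  1.87648105]
```

drive_tool(fingers=[255,255], linear=[[0,0,2],[0,0,2]], dr=[[0,0,0],[0,0,0]])

```text
time_s: 20.88
position: [0.5266, -0.1665, 0.0952]
tcp_rot: [-179.6, 22.1, 178.8]
wrist_force: [-21.8, 5.2, 37.5]
grip_width: 0.0594
```

Run:
```python
from h import *
p,R=now(); print(lidincas(p,R))
```

```text
t 20.875 q [ 39.3  22.  -25.2 126.   16.1  12.9  91.1] p [ 0.5266 -0.1665  0.0952] rpy [-179.6    22.12  178.77] F [-21.8   5.2  37.5] w 0.0594
[ 2.55537175 -0.17193996  1.00682221]
```

Contact is confirmed: 43 N along the rim normal, so the lid is seated. Relieve and release.

drive_tool(fingers=[255,255,0,0,0,0,0,0], linear=[[0,0,-0.6],[0,0,0],[0,0,0],[0,0,0],[0,0,0],[0,0,0],[0,0,0],[0,0,0]], dr=[[0,0,0],[0,0,0],[0,0,0],[0,0,0],[0,0,0],[0,0,0],[0,0,0],[0,0,0]])

```text
time_s: 21.88
position: [0.527, -0.1666, 0.0958]
tcp_rot: [-179.6, 22.2, 178.8]
wrist_force: [-0.1, 0.6, 0.0]
grip_width: 0.0922
```

Run:
```python
from h import *
p,R=now(); print(lidincas(p,R))
d=cap('wrist'); save(d,'w20')
```

```text
t 21.875 q [ 39.4  22.  -25.3 125.9  16.1  12.9  91.1] p [ 0.527  -0.1666  0.0958] rpy [-179.61   22.18  178.76] F [-0.1  0.6  0. ] w 0.0922
[ 3.13528202 -0.24653549  1.41417816]
```

View pics/w20.png

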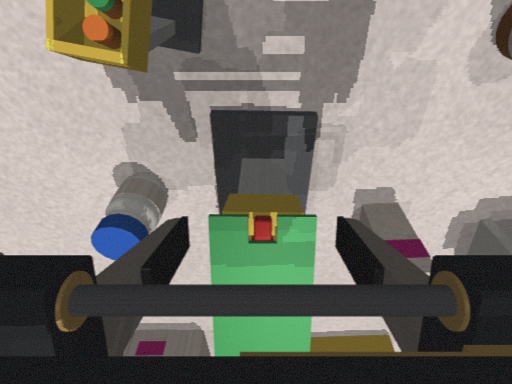

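Released. The lid lies flat with the key centred in the notch at (263,228). Withdraw straight back along the tool axis.

drive_tool(fingers=[0,0,0,0,0,0,0,0], linear=[[0,0,-6],[0,0,-10],[0,0,-15],[0,0,-20],[0,0,-25],[0,0,-25],[0,0,-25],[0,0,0]], dr=[[0,0,0],[0,0,0],[0,0,0],[0,0,0],[0,0,0],[0,0,0],[0,0,0],[0,0,0]])

```text
time_s: 22.92
position: [0.4768, -0.1644, 0.2192]
tcp_rot: [-179.4, 22.2, 178.9]
wrist_force: [-0.3, 0.1, -0.2]
grip_width: 0.0919
```

Run:
```python
from h import *
p,R=now()
d=cap('wrist'); save(d,'w21'); d=cap('scene'); save(d,'s21',(130,330,110,310),3); d=cap('top'); save(d,'t21',(150,390,80,270),3)
```

```text
t 22.925 q [ 62.    5.9 -44.  125.1  -3.9  29.3 110.7] p [ 0.4768 -0.1644  0.2192] rpy [-179.36   22.21  178.92] F [-0.3  0.1 -0.2] w 0.0919
```

View pics/w21.png

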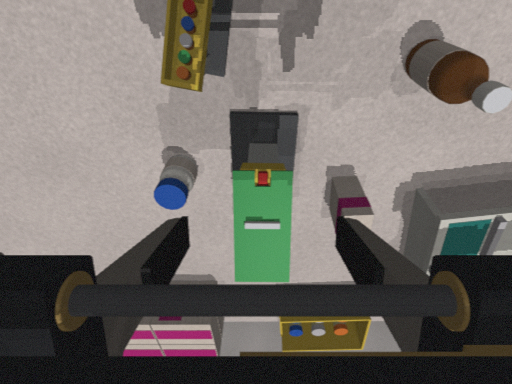

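View pics/s21.png

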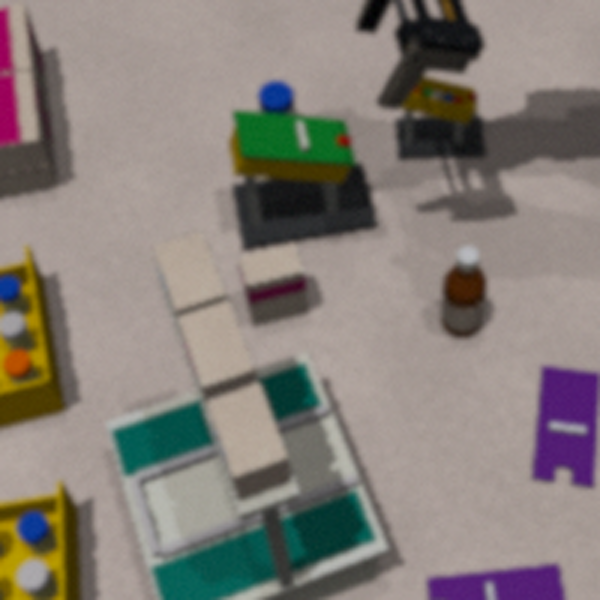

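View pics/t21.png

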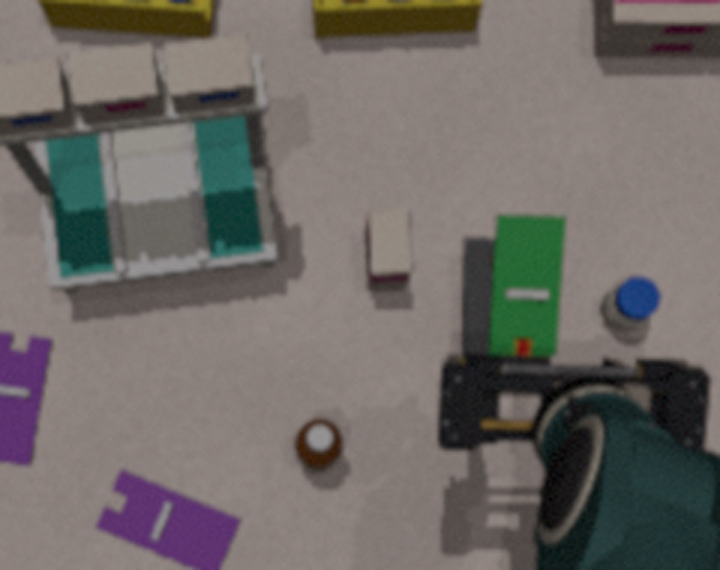

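All three views show the lid seated with the key in its notch, and the bottle, jar and carton standing. One numeric check before I hand in.

Run:
```python
from h import *
np.set_printoptions(precision=1,suppress=True)
d=load('wrist')
for n,a,h in(('endL',(233,172),4),('endR',(293,171),4),('farL',(235,281),4),('farR',(290,282),4),('rib',(263,225),10)): print(n,on_rim(d,*a,h))
C=cloud(d);hsv=cv2.cvtColor(d['color'],cv2.COLOR_RGB2HSV)
m=(hsv[...,0]>45)&(hsv[...,0]<80)&(hsv[...,1]>100); m[:175]=0;m[280:]=0;m[:,:225]=0;m[:,300:]=0;m[218:233]=0
P=(C[m]-C0)@casM()*1000; k=np.linalg.lstsq(np.c_[P[:,:2],np.ones(len(P))],P[:,2],rcond=None)[0]; print('plane slope deg',np.degrees(k[:2]),'top z',k[2])
T=load('top'); o=lambda u,v,z:plane(T,150+u/3-1/3,80+v/3-1/3,z)
print(o(320,437,.13),o(638,298,.07),o(371,212,.085))
print(ctrl.finish_job()); now()
```

```text
endL [-57.5 -29.6   4. ]
endR [-58.9  29.8   4. ]
farL [ 64.2 -29.7   4. ]
farR [64.8 30.6  4. ]
rib [-4.   0.6 10. ]
plane slope deg [-5.6  0. ] top z 4.842487699362456
[0.4 0.  0.1] [ 0.6 -0.3  0.1] [ 0.6 -0.   0.1]
the job is handed in; nothing more can be done
None
the job is handed in; nothing more can be done
```

The lid is on the larger yellow cassette with the red key in its notch, and I handed the job in at about 23 s of robot time. One of my last checks disagreed with the others about how flat it lies.

**What I did:** I pushed the green lid by its rib until it stuck out about 34–36 mm past the step's edge. I then pinched it by its two long sides, drew it out, lowered it onto the rim, opened the fingers and backed away. Pressing it down at the end gave a brief 43 N at the wrist, under the 120 N limit.

**Last checks:**
- **Position:** by casting rays from the wrist camera, the lid's centre is about 2–3 mm uphill of the cassette's centre, within 0.5 mm across it, and turned by less than 1°. This places it within the 0–4 mm allowed.
- **Key and other things:** the pictures show the key in the notch, the gripper clear, and the bottle, jar and carton standing. I compared those three with the start by eye only, because my printed coordinates were too coarse to show small shifts.
- **Disagreement:** a plane fitted to the wrist depth on the lid came out 5.6° off the rim plane, with its top 4.8 mm above the rim at mid-lid where 4 mm was expected. The pictures show it lying flat, and the lid's ends came out 122–124 mm apart on the rim plane, close to its 124 mm length. I think the mask or the depth reading is at fault, but I handed in without a second depth check.

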